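# Put up the middle shelf of a pottery drying rack

### The job

Put up the missing shelf of the small drying rack: hook the loose steel beam into the slots of the two front posts, level with the rear beam, and push it down until it is fully home and the spring pins at both its ends have snapped out. Then gently lay the slatted wooden shelf squarely across the front and rear beams, between the posts, and leave the pots and tools standing where they are.

Things in the scene. Friction and masses are not known exactly. Their poses are not given: they have to be found in the camera images.
- rack: Fixed drying rack of slotted steel posts: 306 mm wide (y), 160 mm deep (x), 235 mm tall, open at front and top. Origin on the table, mid-width, in the plane of the front posts' front faces; x points to the rear, away from the robot, y left, z up. Posts 36 mm wide, 30 deep, centred at y = +-135 mm, 234 mm free between them. A bottom board, top at 45 mm, carries two cups
- slot_left (a point): Left (+y) front post: centre of the mouth of the lower of the two slots for the beam; the upper is 40 mm higher. Each post has five slots in a column, 11 mm wide, 30 mm high, 40 mm apart, in a 4 mm thick face, hollow behind. The beam's slots have their lower edges at 110 and 150 mm above the table. x points into the slot
- slot_right (a point): The same on the right (-y) front post
- rear_beam (a point): Centre of the top of the rack's fixed rear beam, 130 mm above the table: same section as the loose beam (25 mm thick in x, 40 mm high). The front beam must hang level with it
- beam_mid (a point): Centre of the loose steel beam (0.36 kg), half-way up its box section: 25 mm thick (x; grip here), 218 mm long (y), 40 mm high (z, +-20 mm); it stands on its underside. x points to the hooked side, which must face the posts. End plates, 80 mm high (z = -20 to +60 mm), carry ears out to y = +-150 mm; their rear faces (x = -8.5 mm) come to lie on the fronts of the posts
- hook_left (a point): Tip, half-way up, of the lower hook on the beam's +y ear; the upper is 40 mm higher. Hook: 22 mm high, 5 mm thick (y), tip 16 mm past the ear's rear face; a lip reaches 14 mm below its 8 mm high neck, with 7 mm between ear and lip for the post face. It goes in mid-slot (+-4 mm in height) with the beam 18 mm above its final height; then push straight down
- hook_right (a point): The same on the beam's -y ear
- beam_place (a point): Where beam_mid lies when the beam is fully home (hook necks on the slots' lower edges): 8.5 mm behind the front faces of the posts, midway between them, 110 mm above the table. Axes as the rack's; the seated beam's axes are parallel to them
- pin_left (a joint): Brass-headed spring pin in the beam's +y ear: 0 = out, 6 mm proud of the ear's rear face; 0.006 m = pressed flush. The post presses each pin back (2 to 3.5 N), so press both ears onto the posts (10 to 15 N in all) and keep them there while pushing down; pins rub: this takes 3 to 10 N, more if pressed harder. In the last 9 mm they snap out and lock the beam, which drops home. Not to be touched
- pin_right (a joint): The same at the beam's -y ear
- shelf_mid (a point): Centre of the middle slat of the loose wooden shelf (0.28 kg): 170 mm deep (x), 190 mm long (y), 32 mm high. Three slats along y, 26 mm wide, 14 mm thick, at x = -72, 0, 72 mm (46 mm gaps), lie on two battens along x, 170 x 20 x 18 mm, at y = +-70 mm, undersides 25 mm below this point. Grip across the middle slat. Same either way round
- shelf_place (a point): Where shelf_mid lies when the shelf rests on both beams: 80 mm behind the front faces of the posts, midway between them, 155 mm above the table. Axes as the rack's; the shelf's slats lie along y
- cup_a: Small bisque cup, 68 mm across, 55 mm tall, on the rack's bottom board, left half. Origin under its middle. Leave alone
- cup_b: The same, right half. Leave alone
- mug: Lilac mug, 76 mm across with a handle, 75 mm tall, on the table in front of the robot. Origin under its middle. Leave alone
- glaze_tub: Pink glaze tub, 104 mm across, 90 mm tall, with two brushes up to 190 mm, left of the rack. Origin under its middle. Leave alone
- mallet: Rubber mallet lying right of the rack, handle along its x, 290 mm long, 60 mm high. Origin on the table under its middle. Leave alone
- bowl: Mint bowl, 120 mm across, 50 mm tall, right of the rack. Origin under its middle. Leave alone
- jug: Blue jug, 84 mm across with a handle, 85 mm tall, left of the rack. Origin under its middle. Leave alone

How it is judged:
By the outcome, as a careful person would: the job done as asked, in the order asked, and still so for the second after the job is handed in, with the robot touching nothing.
It also fails if it takes over 70 s, if anything falls off the work surface, if the arm or the gripper's body presses on something with over 40 N, if the wrist force passes 120 N, or if a joint passes its speed limit or range.

### The arm

A 6-joint arm with a two-finger parallel gripper is mounted at the origin on the work surface. World frame = base frame: x ahead of the robot, y to its left, z up, the work surface at z = 0. Lengths are in m, angles in degrees, forces in N, time in s.
With the tool pointing down it reaches from about 0.375 to 0.975 m from the base axis. Payload 3.8 kg.
Tool frame: the origin (TCP) lies midway between the tips of the shut fingers; the grasp point (between the pads) lies 19 mm behind it; y points along the fingers, x is the direction in which the jaws open and shut, and the axes are right-handed (so a half turn about y gives the same grasp; the last joint's range is limited). The gripper opens to 88 mm and grips with 3 to 60 N. Pads are 18 mm wide; open, the fingers measure 123 mm over their backs; the gripper's body (75 mm by 187 mm) begins 45 mm behind the grasp point.
Start: joints at [68.818, 15.12, 91.902, -0, 72.978, -2.114], TCP at [0.221, 0.638, 0.199] pointing down, gripper open.
Joint ranges: [-150.88, 150.88], [-54.13, 125.18], [17.81, 147.31], [-75.09, 255.09], [0, 152.58], [-146.25, 146.25]. Speed limits (degrees/s): [147.25, 147.25, 180, 180, 180, 180].

### API

Orientations are given as [roll, pitch, yaw] about the fixed x, y, z axes, in that order (R = Rz(yaw) Ry(pitch) Rx(roll)).
In Python, from rig import arm gives the robot as it stands.
- The arm moves only by the tool send_rows, never from a script. Its argument "motion" is text: rows parted by semicolons, each of 7 numbers parted by spaces: the shift along the tool's x, y, z in mm, then the turn, a rotation vector about the tool's x, y, z in rad, then the opening, from -1 (shut) to 1 (fully open). A call has 1 to 10 rows; each row shifts and turns the pose as measured when the row begins, along the tool's axes as they then stand; what a row does not reach is not made up. A row lasts 1/10 s, in which the tool goes at most 50 mm and 8.59 degrees, less where a joint would pass 70% of its speed; a pose out of reach is approached as far as the arm can. A call is refused whole if a number of a shift passes 50 or a number of a turn 0.15, either way. A call with a gripper value outside its range is refused whole. The fingers move at their own pace and stop on an object; the grip force is fixed at half the most. Time passes only in rows, so rows that do not move let the fingers close. It gives the time, the measured TCP pose, the force and the opening at its end, in the units of the state.
- arm.get_state(): the state, without advancing time (a new reading comes with each control period).
- arm.get_image(name): name is "side" or "top" or "wrist"; returns the picture (480x640x3 uint8, red, green, blue); there is no depth.
- arm.get_calibration(name): a dict with "fov_y" (degrees; the focal length in pixels is half the picture's height over the tangent of half this angle, whatever the lens; pixels are square), "cx", "cy" (the principal point, pixels), "k1" (the pictures are not rectified: a ray, as slopes to the right and down, at radius r is drawn at 1 + k1 r^2 times it, then the intrinsics apply), "cam_to_world" (4x4, takes a point from camera to world coordinates); the wrist camera has in their place "mount" (4x4, takes a point from camera to tool coordinates, whose origin is the TCP and whose axes are the tool frame's). Camera axes: x right, y up, looking along -z (the intrinsics and any distortion apply to the point x, -y, -z); pixel columns grow to the right and rows downward; lengths in m; the calibration is good to about 2 mm. A picture is of the moment at which its call begins: read the wrist's pose just before it. get_calibration takes no time and is no camera call.
- arm.finish_job(): hands the job in, once; it reports no verdict.
The state is a dict: "time": time; "joint_positions": joint angles; "qd": joint speeds; "joint_efforts": joint torques, N m; "position": TCP position; "orientation": TCP orientation; "wrist_force": force on the tool from outside, world axes, zero at the start; "moment": the same for the moment, N m; "gripper_width": finger opening in m.
Only numpy, scipy, OpenCV 4.12 (cv2) and the standard library are available. Lean on these libraries where they do the work, as an engineer would, in place of code of your own. Each camera call takes 0.05 s, during which the arm holds its last target. There are 200 camera calls.

## Working session

There is one attempt and no reset: what is moved stays moved. The work goes in short steps, Python scripts to look and compute and a tool call to move; the robot and the scene stay as the last step left them, time stands still between calls to the robot, and variables do not carry over. Pictures are saved under pics/ and viewed, about 8 in all and at most 12, crops included, and the job is handed in when it is done.

Besides the shell and the picture viewer there is one more tool, called after "Emit:" in YAML: its name, and indented under it one key for each argument. send_rows: Moves the arm, as the interface text tells. Its arguments: {"type":"object","properties":{"motion":{"type":"string"}},"required":["motion"]}

```bash
mkdir -p pics && ls && python3 - <<'E'
from rig import arm
import cv2
s=arm.get_state()
print({k:s[k] for k in s})
for n in ("side","top","wrist"):
    c=arm.get_calibration(n); print(n,c)
    cv2.imwrite(f"pics/{n}0.png",arm.get_image(n)[:,:,::-1])
E
```

```text
pics
{'time': 0.0, 'joint_positions': array([ 6.88175637e+01,  1.51712175e+01,  9.19790695e+01, -9.53252959e-04,
        7.29792844e+01, -2.11441079e+00]), 'qd': array([-0.00612938, -0.02354367,  0.08243284,  0.15479133,  0.00220312,
       -0.00384865]), 'joint_efforts': array([-5.23461204e-04, -5.02128017e+01, -3.56865907e+01,  7.27243535e-02,
        2.94299168e-02, -1.66548989e-04]), 'position': array([0.22023806, 0.63721798, 0.1978845 ]), 'orientation': array([-89.9961297 ,   0.12951677,  70.93225897]), 'wrist_force': array([-0.35432817,  0.06846463,  0.56871411]), 'moment': array([-0.01699971,  0.00058718,  0.00803144]), 'gripper_width': 0.08802613310398266}
side {'fov_y': 51.607952795365186, 'cx': 315.23400197438633, 'cy': 239.46333461537776, 'k1': -0.14242019634989822, 'cam_to_world': array([[ 0.95066049,  0.19041667, -0.24492065,  0.27583213],
       [-0.31021824,  0.57572345, -0.75650985, -0.81177268],
       [-0.00304553,  0.79516287,  0.60638827,  0.80351565],
       [ 0.        ,  0.        ,  0.        ,  1.        ]])}
top {'fov_y': 56.93260189995587, 'cx': 321.577828841941, 'cy': 241.17735560835587, 'k1': -0.06691304647452073, 'cam_to_world': array([[-0.00978715,  0.99624154, -0.08606398,  0.45135643],
       [-0.99994349, -0.01010794, -0.00329237,  0.01249095],
       [-0.00414992,  0.08602689,  0.99628417,  1.17620345],
       [ 0.        ,  0.        ,  0.        ,  1.        ]])}
wrist {'fov_y': 64.39435226577396, 'cx': 321.4978562423823, 'cy': 237.57591137485014, 'k1': -0.07488814889243528, 'mount': array([[ 9.99998658e-01,  7.00213144e-04,  1.48094281e-03,
         6.94197792e-04],
       [ 1.19446913e-03,  3.06994307e-01, -9.51710601e-01,
        -1.85233648e-01],
       [-1.12104128e-03,  9.51711093e-01,  3.06993058e-01,
         7.87390380e-02],
       [ 0.00000000e+00,  0.00000000e+00,  0.00000000e+00,
         1.00000000e+00]])}
```

View pics/top0.png

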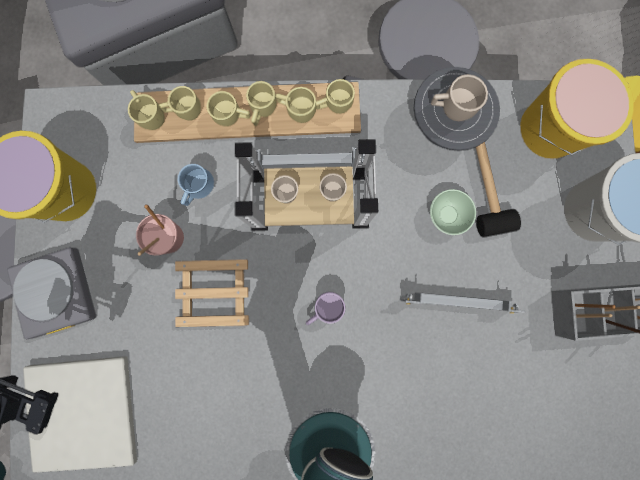

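View pics/side0.png

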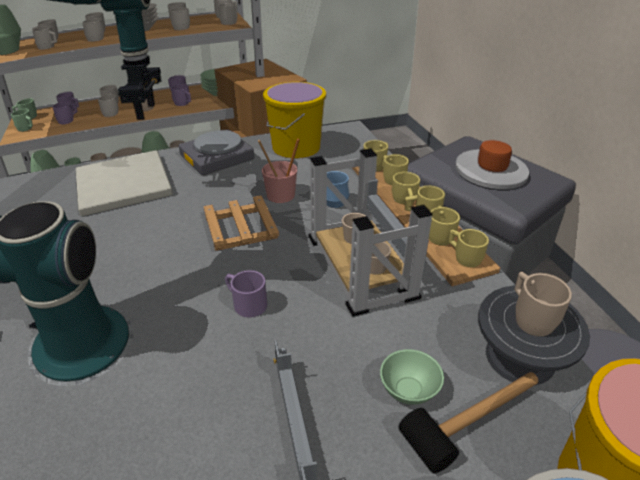

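The top view has the rack at columns 236–376 and rows 142–215, the beam around (462,300), the shelf around (212,294) and the mug at (330,308), in the lane in front of the rack. Next I'll measure the post caps, the beam and the shelf.

```bash
cat > h.py <<'E'
import numpy as np, cv2
from rig import arm
from scipy.spatial.transform import Rotation as Ro
def pose(s=None):
    s=s or arm.get_state(); T=np.eye(4); T[:3,:3]=Ro.from_euler('xyz',s['orientation'],degrees=True).as_matrix(); T[:3,3]=s['position']; return T
def cam(n,T=None):
    c=arm.get_calibration(n); f=240/np.tan(np.radians(c['fov_y']/2))
    M=c['cam_to_world'] if n!='wrist' else (pose() if T is None else T)@c['mount']
    return c,f,M
def ray(n,px,T=None):
    c,f,M=cam(n,T); px=np.atleast_2d(np.float64(px)); d=(px-[c['cx'],c['cy']])/f; u=d.copy()
    for _ in range(20): u=d/(1+c['k1']*(u**2).sum(1,keepdims=True))
    v=np.c_[u[:,0],-u[:,1],-np.ones(len(u))]@M[:3,:3].T
    return M[:3,3],v
def onz(n,px,z,T=None):
    o,v=ray(n,px,T); return o+v*((z-o[2])/v[:,2])[:,None]
def proj(n,P,T=None):
    c,f,M=cam(n,T); p=(np.atleast_2d(P)-M[:3,3])@M[:3,:3]; u=np.c_[p[:,0],-p[:,1]]/-p[:,2:]
    return u*(1+c['k1']*(u**2).sum(1,keepdims=True))*f+[c['cx'],c['cy']]
def tri(n1,p1,n2,p2,T1=None,T2=None):
    (a,u),(b,v)=ray(n1,p1,T1),ray(n2,p2,T2); u,v=u[0],v[0]
    t=np.linalg.lstsq(np.c_[u,-v],b-a,rcond=None)[0]; A,B=a+t[0]*u,b+t[1]*v
    return (A+B)/2,np.linalg.norm(A-B)
def snap(n,f):
    im=arm.get_image(n)[:,:,::-1].copy(); cv2.imwrite(f"pics/{f}.png",im); return im
def blobs(m,amin=30):
    k,_,st,c=cv2.connectedComponentsWithStats(m.astype(np.uint8)); return [(c[i].round(1),st[i]) for i in range(1,k) if st[i,4]>=amin]
E
python3 - <<'E'
from h import *
im=cv2.imread('pics/top0.png'); hsv=cv2.cvtColor(im,cv2.COLOR_BGR2HSV)
m=(hsv[...,2]<45); m[:130]=0;m[230:]=0;m[:,:225]=0;m[:,385:]=0
caps=[]
for c,s in blobs(m,60):
    P=onz('top',c,.235)[0]; print('cap',c,s,P.round(4))
# beam: box top, bright grey
roi=im[280:325,395:530]
h=hsv[280:325,395:530]
m=(h[...,2]>135)&(h[...,1]<40); 
for c,s in blobs(m,40): print('beam',c+[395,280],s)
ys,xs=np.nonzero(m); r=cv2.minAreaRect(np.float32(np.c_[xs+395,ys+280])); print(r); print(onz('top',cv2.boxPoints(r),.04).round(4))
# wood shelf
m=(hsv[...,0]>5)&(hsv[...,0]<25)&(hsv[...,1]>70); m[:250]=0;m[340:]=0;m[:,:165]=0;m[:,260:]=0
ys,xs=np.nonzero(m); r=cv2.minAreaRect(np.float32(np.c_[xs,ys])); print('shelf',r); print(onz('top',cv2.boxPoints(r),.03).round(4), onz('top',r[0],.025))
print(proj('top',[[.5,-.3,0],[.5,.3,0]]))
big=np.hstack([cv2.resize(im[275:330,395:530],None,fx=5.9,fy=5.9,interpolation=2)])
cv2.imwrite('pics/beamcrop.png',big)
E
```

```text
cap [366.5 146.4] [359 140  16  14 220] [ 0.7392 -0.0844  0.235 ]
cap [243.1 149.7] [235 143  17  14 223] [0.7351 0.1852 0.235 ]
cap [359.1 173.7] [353 168  12  12 105] [ 0.6786 -0.0671  0.235 ]
cap [257.4 176.6] [253 171  11  11  90] [0.6747 0.1534 0.235 ]
cap [368.9 205. ] [360 199  18  13 223] [ 0.6097 -0.087   0.235 ]
cap [243.5 208. ] [236 202  16  13 208] [0.6061 0.1832 0.235 ]
beam [464.8 307.9] [   0    0  135   45 4046]
beam [462.5 283.2] [ 22   0  81  10 560]
((462.0, 302.0), (44.0, 134.0), 90.0)
[[ 0.4478 -0.1708  0.04  ]
 [ 0.443  -0.5205  0.04  ]
 [ 0.33   -0.5158  0.04  ]
 [ 0.3361 -0.1685  0.04  ]]
shelf ((211.49786376953125, 292.8772277832031), (65.69164276123047, 72.14678955078125), 88.99491119384766)
[[0.5031 0.4001 0.03  ]
 [0.5048 0.2104 0.03  ]
 [0.3359 0.2071 0.03  ]
 [0.3332 0.3948 0.03  ]] [[0.41878473 0.30383048 0.025     ]]
[[440.35795344 259.75680272]
 [215.53927985 262.01534167]]
```

View pics/beamcrop.png

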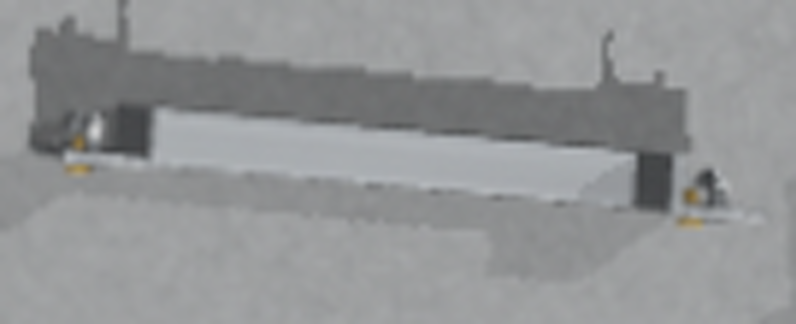

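Hooks face the rear (+x) side, up in the image. The pin heads are at crop (78,168) and (690,222), and the box top is bright from about (155,108) to (638,205). I'll work out the beam pose from those corners and plan the approach.

```bash
cat >> h.py <<'E'
def rows(wps,grip=1,start=None,mx=46,mr=8.3):
    """wps: (x,y,z,yaw) metres/deg, tool down; prints rows, calls of 10"""
    if start is None:
        s=arm.get_state(); start=(*s['position'],s['orientation'][2])
    out=[];p=np.array(start,float)
    for w in wps:
        w=np.array(w,float); d=w-p
        n=int(max(1,np.ceil(np.linalg.norm(d[:3])*1000/mx),np.ceil(abs(d[3])/mr)))
        for i in range(n):
            yaw=(p+d*i/n)[3]; R=Ro.from_euler('xyz',[-90,0,yaw],degrees=True).as_matrix()
            t=R.T@d[:3]/n*1000
            out.append("%.1f %.1f %.1f 0 %.3f 0 %g"%(*t,-np.radians(d[3]/n),grip))
        p=w
    for i in range(0,len(out),10): print('; '.join(out[i:i+10])); print()
E
python3 - <<'E'
from h import *
c=np.array([[155,108],[635,152],[640,205],[150,155]])/5.9+[395,275]-.4
P=onz('top',c,.04); print(P.round(4)); m=P.mean(0); 
d=(P[0]+P[3]-P[1]-P[2])/2; print(m, np.linalg.norm(d), 'yaw',np.degrees(np.arctan2(-d[0],d[1])))
yaw=np.degrees(np.arctan2(-d[0],d[1]))
rows([(.45,.35,.25,40),(.5,.0,.28,10),(m[0],m[1],.20,yaw)])
E
```

```text
[[ 0.4141 -0.2366  0.04  ]
 [ 0.3918 -0.4474  0.04  ]
 [ 0.3688 -0.4488  0.04  ]
 [ 0.3938 -0.2339  0.04  ]]
[ 0.39213137 -0.3416487   0.04      ] 0.21417428744383984 yaw -6.330176894680519
-21.8 -5.8 -34.6 0 0.060 0 1; -19.7 -5.8 -35.8 0 0.060 0 1; -17.6 -5.8 -36.9 0 0.060 0 1; -15.3 -5.8 -37.9 0 0.060 0 1; -13.0 -5.8 -38.8 0 0.060 0 1; -10.7 -5.8 -39.5 0 0.060 0 1; -8.3 -5.8 -40.0 0 0.060 0 1; -5.9 -5.8 -40.5 0 0.060 0 1; -3.4 -5.8 -40.7 0 0.060 0 1; -23.3 -3.8 -37.5 0 0.065 0 1

-20.8 -3.8 -39.0 0 0.065 0 1; -18.2 -3.8 -40.3 0 0.065 0 1; -15.6 -3.8 -41.4 0 0.065 0 1; -12.8 -3.8 -42.3 0 0.065 0 1; -10.0 -3.8 -43.0 0 0.065 0 1; -7.2 -3.8 -43.6 0 0.065 0 1; -4.3 -3.8 -44.0 0 0.065 0 1; -20.7 10.0 -39.7 0 0.036 0 1; -19.3 10.0 -40.4 0 0.036 0 1; -17.8 10.0 -41.1 0 0.036 0 1

-16.3 10.0 -41.7 0 0.036 0 1; -14.8 10.0 -42.3 0 0.036 0 1; -13.3 10.0 -42.8 0 0.036 0 1; -11.8 10.0 -43.2 0 0.036 0 1; -10.3 10.0 -43.6 0 0.036 0 1
```

Emit:
send_rows:
  motion: "-22 -6 -35 0 0.06 0 1; -20 -6 -36 0 0.06 0 1; -18 -6 -37 0 0.06 0 1; -15 -6 -38 0 0.06 0 1; -13 -6 -39 0 0.06 0 1; -11 -6 -40 0 0.06 0 1; -8 -6 -40 0 0.06 0 1; -6 -6 -41 0 0.06 0 1; -3 -6 -41 0 0.06 0 1; -23 -4 -38 0 0.065 0 1"

```text
time: 1.15
position: [0.4606, 0.2935, 0.2529]
orientation: [-90.2, 0.5, 35.4]
wrist_force: [0.6, -0.5, 0.3]
gripper_width: 0.0884
```

Emit:
send_rows:
  motion: "-21 -4 -39 0 0.065 0 1; -18 -4 -40 0 0.065 0 1; -16 -4 -41 0 0.065 0 1; -13 -4 -42 0 0.065 0 1; -10 -4 -43 0 0.065 0 1; -7 -4 -44 0 0.065 0 1; -4 -4 -44 0 0.065 0 1; -21 10 -40 0 0.036 0 1; -19 10 -40 0 0.036 0 1; -18 10 -41 0 0.036 0 1"

```text
time: 2.15
position: [0.453, -0.1585, 0.2551]
orientation: [-90.5, 0.0, 1.8]
wrist_force: [0.7, -0.3, -0.8]
gripper_width: 0.0884
```

Emit:
send_rows:
  motion: "-15 12 -45 0 0.036 0 1; -13 12 -45 0 0.036 0 1; -11 12 -45 0 0.036 0 1; -9 10 -45 0 0.036 0 1; 0 0 0 0 0 0 1; 0 0 0 0 0 0 1"

```text
time: 2.75
position: [0.3932, -0.3476, 0.2067]
orientation: [-90.5, 0.1, -7.3]
wrist_force: [-0.3, 0.3, 0.3]
gripper_width: 0.088
```

```bash
python3 - <<'E'
from h import *
s=arm.get_state(); print(s['position'],s['orientation'],s['joint_positions'].round(1))
T=pose(s); np.save('T1.npy',T); snap('wrist','w1')
E
```

```text
[ 0.39316341 -0.34764398  0.20665893] [-9.04652646e+01  5.83302558e-02 -7.27128485e+00] [-43.9  -1.7 109.8  -0.4  71.7 -36.5]
```

View pics/w1.png

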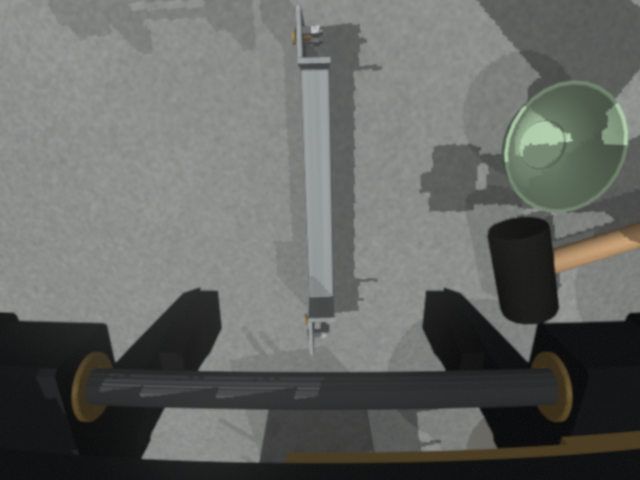

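The wrist view shows the beam along columns 302–333. The box top runs from row 69 to row 297 (inner ends), the ear tips are at about (299,8) and (311,354), and the hooks point right (+x).

```bash
python3 - <<'E'
from h import *
T=np.load('T1.npy'); im=cv2.imread('pics/w1.png'); g=cv2.GaussianBlur(cv2.cvtColor(im,6),(1,9),0).astype(float)
L=[];Rr=[]
for r in range(90,280,10):
    d=np.diff(cv2.GaussianBlur(g[r:r+1],(3,1),0)[0]); 
    l=285+np.argmax(d[285:318]); q=320+np.argmin(d[320:345]); L.append((l+.5,r)); Rr.append((q+.5,r))
A=onz('wrist',L,.04,T);B=onz('wrist',Rr,.04,T)
print('width',np.linalg.norm(A-B,axis=1).mean(), np.std((A-B)[:,0]))
M=(A+B)/2; k=np.polyfit(M[:,1],M[:,0],1); print('yaw',np.degrees(np.arctan(-k[0])), 'x resid',np.std(np.polyval(k,M[:,1])-M[:,0]))
e=onz('wrist',[[316,69],[321,297]],.04,T); print(e, np.linalg.norm(e[0]-e[1]))
t=onz('wrist',[[299,8],[311,354]],.08,T); print('eartips',t,np.linalg.norm(t[0]-t[1]), t.mean(0))
yc=e.mean(0)[1]; print('mid',np.polyval(k,yc),yc)
# same from top
E
```

```text
width 0.023202004636040996 0.00044509288302481507
yaw -5.985710454382066 x resid 0.00020751593879007898
[[ 0.40428831 -0.2308308   0.04      ]
 [ 0.38079578 -0.44626206  0.04      ]] 0.2167083938641391
eartips [[ 0.39753673 -0.19099012  0.08      ]
 [ 0.36605961 -0.48559913  0.08      ]] 0.29628580858413084 [ 0.38179817 -0.33829462  0.08      ]
mid 0.39175435108717627 -0.3385464268259459
```

Emit:
send_rows:
  motion: "-2 0 9 0.008 -0.022 0 1; 0 40 0 0 0 0 1; 0 40 0 0 0 0 1; 0 40 0 0 0 0 1; 0 30 0 0 0 0 1; 0 20 0 0 0 0 1; 0 0 0 0 0 0 1; 0 0 0 0 0 0 1"

```text
time: 3.6
position: [0.4019, -0.3262, 0.0386]
orientation: [-90.1, -0.5, -4.4]
wrist_force: [0.4, 0.5, 1.4]
gripper_width: 0.0882
```

Emit:
send_rows:
  motion: "-7 12 -11 0 0.02 0.006 1; 0 10 0 0 0 0 1; 0 4 0 0 0 0 1; 0 0 0 0 0 0 1; 0 0 0 0 0 0 1"

```text
time: 4.1
position: [0.3973, -0.3395, 0.0156]
orientation: [-90.4, -0.6, -5.5]
wrist_force: [0.3, 0.3, -0.3]
gripper_width: 0.0886
```

```bash
python3 - <<'E'
from h import *
s=arm.get_state(); print(s['position'],s['orientation'],s['wrist_force'])
T=pose(s); print((np.linalg.inv(T)@[.3918,-.3387,.006,1])[:3]*1000)
E
```

```text
[ 0.39730384 -0.33951276  0.0155784 ] [-90.41561917  -0.56739437  -5.53985357] [ 0.25267365  0.28542113 -0.26403776]
[-5.65117359  9.52063861  0.34670441]
```

Emit:
send_rows:
  motion: "-6 7 0 0.007 0.008 0.01 1; 0 3 0 0 0 0 1; 0 0 0 0 0 0 1"

```text
time: 4.4
position: [0.3912, -0.3396, 0.0054]
orientation: [-90.0, -0.0, -6.1]
wrist_force: [0.3, -0.3, -0.3]
gripper_width: 0.0885
```

Good. Close the gripper.

Emit:
send_rows:
  motion: "0 0 0 0 0 0 -1; 0 0 0 0 0 0 -1; 0 0 0 0 0 0 -1; 0 0 0 0 0 0 -1; 0 0 0 0 0 0 -1; 0 0 0 0 0 0 -1; 0 0 0 0 0 0 -1; 0 0 0 0 0 0 -1"

```text
time: 5.2
position: [0.3916, -0.3397, 0.0057]
orientation: [-90.0, -0.0, -6.1]
wrist_force: [1.0, -0.7, -0.4]
gripper_width: 0.0263
```

```bash
python3 - <<'E'
from h import *
rows([(.3916,-.3397,.16,-6.0),(.44,-.2,.19,-3),(.53,.048,.17,.85)],grip=-1,mx=40)
E
```

```text
0.0 -38.6 0.0 0 -0.000 0 -1; 0.0 -38.6 0.0 0 -0.000 0 -1; 0.0 -38.6 0.0 0 -0.000 0 -1; 0.0 -38.6 0.0 0 -0.000 0 -1; 8.4 -7.5 36.0 0 -0.013 0 -1; 8.9 -7.5 35.9 0 -0.013 0 -1; 9.3 -7.5 35.8 0 -0.013 0 -1; 9.8 -7.5 35.6 0 -0.013 0 -1; 11.0 2.9 36.1 0 -0.010 0 -1; 11.3 2.9 35.9 0 -0.010 0 -1

11.7 2.9 35.8 0 -0.010 0 -1; 12.0 2.9 35.7 0 -0.010 0 -1; 12.4 2.9 35.6 0 -0.010 0 -1; 12.7 2.9 35.5 0 -0.010 0 -1; 13.0 2.9 35.4 0 -0.010 0 -1
```

Emit:
send_rows:
  motion: "0 -20 0 0 0 0 -1; 0 -35 0 0 0 0 -1; 0 -35 0 0 0 0 -1; 0 -35 0 0 0 0 -1; 0 -10 0 0 0 0 -1; 0 0 0 0 0 0 -1; 0 0 0 0 0 0 -1"

```text
time: 5.9
position: [0.3898, -0.338, 0.1426]
orientation: [-89.9, 0.2, -6.1]
wrist_force: [-1.3, 0.3, -0.1]
gripper_width: 0.0001
```

The gripper is empty: it was still closing when I lifted. I'll reopen and look again.

Emit:
send_rows:
  motion: "0 -20 -8 0 0 0 1; 0 -20 0 0 0 0 1; 0 -10 0 0 0 0 1; 0 0 0 0 0 0 1; 0 0 0 0 0 0 1; 0 0 0 0 0 0 1; 0 0 0 0 0 0 1; 0 0 0 0 0 0 1; 0 0 0 0 0 0 1; 0 0 0 0 0 0 1"

```text
time: 6.9
position: [0.3828, -0.3399, 0.1786]
orientation: [-89.0, 1.3, -6.0]
wrist_force: [-0.5, 0.5, 0.0]
gripper_width: 0.0783
```

```bash
python3 - <<'E'
from h import *
s=arm.get_state(); print(s['position'],s['orientation'],s['gripper_width'])
T=pose(s); np.save('T2.npy',T); snap('wrist','w2')
E
```

```text
[ 0.38284798 -0.33994543  0.1786157 ] [-88.98631355   1.30638213  -6.01907104] 0.07831391113176657
```

View pics/w2.png

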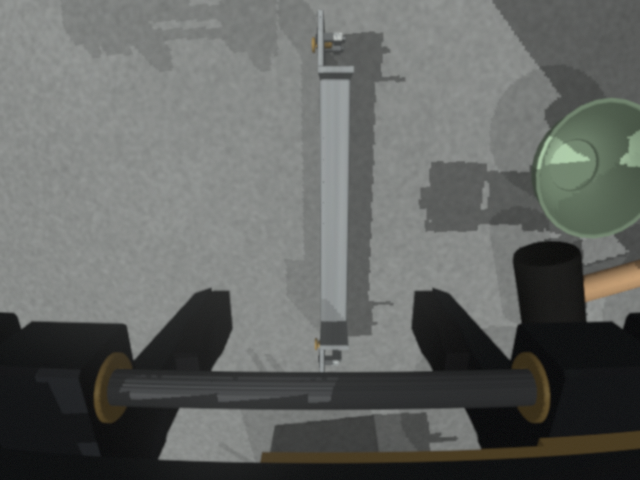

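The beam still stands: its top spans columns 320–350 and rows 78–322. I'll re-measure it.

```bash
python3 - <<'E'
from h import *
T=np.load('T2.npy'); im=cv2.imread('pics/w2.png'); g=cv2.GaussianBlur(cv2.cvtColor(im,6),(1,9),0).astype(float)
L=[];Rr=[]
for r in range(100,300,10):
    d=np.diff(cv2.GaussianBlur(g[r:r+1],(3,1),0)[0]); 
    l=305+np.argmax(d[305:335]); q=338+np.argmin(d[338:360]); L.append((l+.5,r)); Rr.append((q+.5,r))
A=onz('wrist',L,.04,T);B=onz('wrist',Rr,.04,T)
print('width',np.linalg.norm(A-B,axis=1).mean(), np.std((A-B)[:,0]))
M=(A+B)/2; k=np.polyfit(M[:,1],M[:,0],1); yaw=np.degrees(np.arctan(-k[0])); print('yaw',yaw)
e=onz('wrist',[[336,78],[334,322]],.04,T); print(e, np.linalg.norm(e[0]-e[1]))
yc=e.mean(0)[1]; x=np.polyval(k,yc); print('mid',x,yc)
print((np.linalg.inv(T)@[x,yc,.006,1])[:3]*1000)
G=Ro.from_euler('xyz',[-90,0,yaw],degrees=True); print('rot',(Ro.from_matrix(T[:3,:3]).inv()*G).as_rotvec())
E
```

```text
width 0.023122927549727522 0.000316771473944339
yaw -6.015121692507103
[[ 0.40406897 -0.23009184  0.04      ]
 [ 0.38133496 -0.44702782  0.04      ]] 0.2181239360465605
mid 0.3916039591403493 -0.33855983090481656
[ 12.49560017 172.38926367  -0.75379406]
rot [-0.01769219 -0.00027062 -0.02279947]
```

Emit:
send_rows:
  motion: "9 20 2 -0.018 0 -0.023 1; 0 40 0 0 0 0 1; 0 40 0 0 0 0 1; 0 35 0 0 0 0 1; 0 15 0 0 0 0 1; 0 0 0 0 0 0 1; 0 0 0 0 0 0 1"

```text
time: 7.65
position: [0.3955, -0.3418, 0.0277]
orientation: [-90.4, -0.5, -6.0]
wrist_force: [0.4, 0.5, 0.8]
gripper_width: 0.0883
```

```bash
cat >> h.py <<'E'
def to(x,y,z,yaw):
    s=arm.get_state(); T=pose(s); print(s['time'],s['position'].round(4),s['orientation'].round(2),s['wrist_force'].round(1),s['gripper_width'])
    G=Ro.from_euler('xyz',[-90,0,yaw],degrees=True)
    print('shift in target frame',(G.inv().apply(np.array([x,y,z])-T[:3,3])*1000).round(1),'rot',(Ro.from_matrix(T[:3,:3]).inv()*G).as_rotvec().round(3))
E
python3 -c "
from h import *
to(.3916,-.3386,.006,-6.0)"
```

```text
7.65 [ 0.3955 -0.3418  0.0277] [-90.38  -0.48  -6.03] [0.4 0.5 0.8] 0.08834910534774706
shift in target frame [-4.2 21.7  2.8] rot [ 0.007 -0.001  0.008]
```

Emit:
send_rows:
  motion: "-4 11 3 0.007 0 0.008 1; 0 8 0 0 0 0 1; 0 0 0 0 0 0 1"

```text
time: 7.95
position: [0.3938, -0.3403, 0.0106]
orientation: [-90.2, -0.3, -6.0]
wrist_force: [-0.0, -0.0, 0.8]
gripper_width: 0.0882
```

```bash
python3 -c "
from h import *
to(.3916,-.3386,.006,-6.0)"
```

```text
7.95 [ 0.3938 -0.3403  0.0106] [-90.16  -0.27  -6.03] [-0.  -0.   0.8] 0.08815929904851388
shift in target frame [-2.4  4.6  1.5] rot [ 0.003 -0.001  0.005]
```

Emit:
send_rows:
  motion: "-2 4 2 0.003 0 0.005 1; 0 1 0 0 0 0 0; 0 0 0 0 0 0 -1; 0 0 0 0 0 0 -1; 0 0 0 0 0 0 -1; 0 0 0 0 0 0 -1; 0 0 0 0 0 0 -1; 0 0 0 0 0 0 -1; 0 0 0 0 0 0 -1; 0 0 0 0 0 0 -1"

```text
time: 8.95
position: [0.3934, -0.3394, 0.0072]
orientation: [-90.1, -0.1, -6.0]
wrist_force: [-0.1, -0.3, 0.8]
gripper_width: 0.0184
```

Emit:
send_rows:
  motion: "0 0 0 0 0 0 -1; 0 0 0 0 0 0 -1; 0 0 0 0 0 0 -1; 0 0 0 0 0 0 -1; 0 0 0 0 0 0 -1"

```text
time: 9.45
position: [0.3933, -0.3393, 0.0071]
orientation: [-90.1, -0.1, -6.0]
wrist_force: [-0.9, -0.8, 0.6]
gripper_width: 0.0004
```

The fingers closed on nothing again. I need to see why.

```bash
python3 - <<'E'
from h import *
a=snap('wrist','w3'); b=snap('side','s3'); 
cv2.imwrite('pics/c3.png',np.hstack([cv2.resize(a,(400,300)),cv2.resize(b[300:480,180:420],(400,300))]))
print(proj('side',[[.3933,-.3393,.007],[.3916,-.3386,.04]]))
E
```

```text
[[297.09560321 428.81311586]
 [295.51841343 418.6276861 ]]
```

View pics/c3.png

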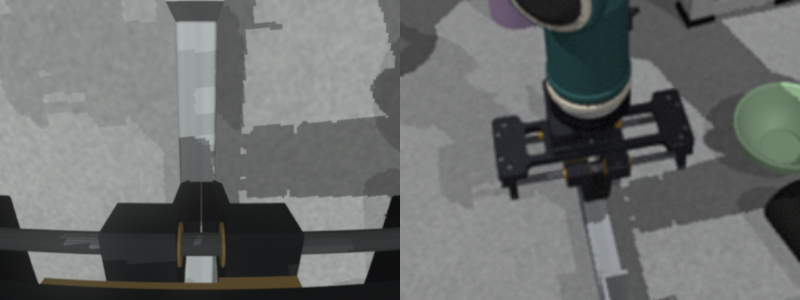

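```bash
python3 - <<'E'
from h import *
im=cv2.imread('pics/w3.png'); g=cv2.GaussianBlur(cv2.cvtColor(im,6),(1,5),0)
for r in (60,120,180,240,280,300,320): print(r,g[r,260:380:3].tolist())
s=arm.get_state(); print(s['position'],s['wrist_force'],s['moment'],s['gripper_width'],s['joint_efforts'].round(1),s['joint_positions'].round(2))
E=np.eye(4)
for p in [(0,0,0),(0,-.036,.009),(0,-.036,0),(.014,0,.009),(-.014,0,.009)]: print(p,proj('wrist',[p],E))
cv2.imwrite('pics/c4.png',np.vstack([cv2.resize(im[180:420,200:440],(590,590))]))
E
```

```text
60 [140, 142, 144, 145, 147, 146, 144, 138, 166, 178, 180, 179, 175, 175, 175, 176, 177, 175, 173, 171, 173, 175, 178, 180, 179, 179, 179, 175, 147, 98, 92, 91, 90, 88, 89, 89, 91, 91, 90, 90]
120 [139, 138, 139, 141, 142, 141, 139, 137, 144, 159, 162, 161, 159, 157, 157, 158, 160, 157, 155, 154, 155, 158, 160, 162, 162, 161, 159, 154, 122, 89, 92, 91, 90, 87, 87, 89, 90, 90, 88, 87]
180 [142, 142, 143, 145, 145, 141, 136, 135, 132, 152, 160, 160, 159, 156, 156, 157, 158, 158, 169, 169, 170, 172, 175, 177, 173, 172, 169, 158, 109, 98, 96, 91, 91, 91, 91, 92, 92, 91, 90, 88]
240 [146, 141, 141, 140, 140, 141, 142, 142, 140, 98, 99, 102, 101, 100, 100, 99, 101, 100, 99, 98, 98, 100, 102, 103, 103, 107, 147, 128, 92, 103, 101, 99, 100, 100, 100, 102, 102, 102, 102, 102]
280 [156, 142, 133, 133, 133, 135, 139, 140, 138, 122, 90, 100, 98, 97, 97, 96, 97, 97, 96, 95, 96, 97, 99, 100, 101, 99, 97, 97, 93, 98, 99, 100, 101, 101, 102, 100, 99, 99, 101, 100]
300 [152, 142, 139, 141, 139, 139, 138, 138, 128, 52, 39, 38, 38, 38, 36, 34, 34, 33, 33, 33, 42, 42, 31, 31, 31, 30, 30, 30, 32, 33, 33, 32, 38, 92, 101, 101, 102, 102, 102, 101]
320 [157, 151, 140, 137, 137, 135, 75, 36, 36, 36, 34, 34, 33, 31, 31, 29, 29, 29, 28, 28, 41, 41, 27, 26, 27, 27, 26, 27, 26, 28, 30, 29, 29, 30, 29, 58, 98, 102, 102, 100]
[ 0.39333979 -0.33931673  0.00712349] [0.34489943 0.56051007 0.36261582] [-0.07491315  0.05118215 -0.00761081] 0.00034693830340213906 [  0.  -37.9 -28.3   0.    0.    0. ] [-4.353e+01  9.950e+00  1.206e+02 -1.000e-02  4.928e+01 -3.749e+01]
(0, 0, 0) [[319.65354814 274.00771884]]
(0, -0.036, 0.009) [[319.23227719 288.0537042 ]]
(0, -0.036, 0) [[319.29545487 306.69519615]]
(0.014, 0, 0.009) [[346.52740962 258.02713395]]
(-0.014, 0, 0.009) [[292.69252621 258.08518476]]
```

View pics/c4.png

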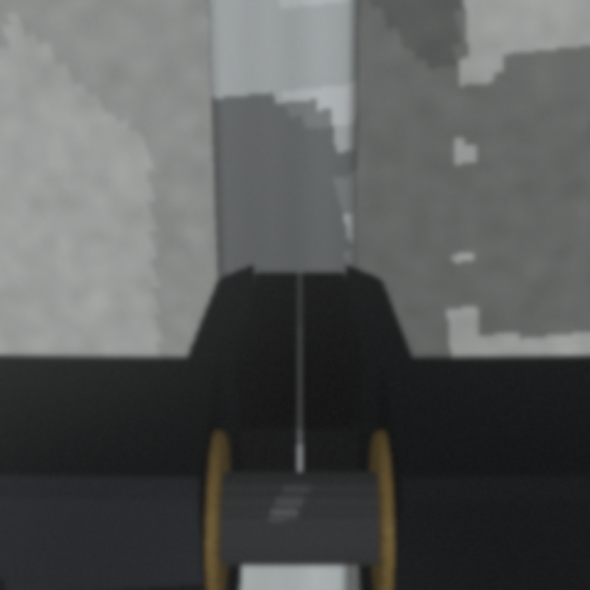

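The full-scale pictures agree with each other. In free air (w2) the fingertips project about 35 mm behind the nominal TCP. The side view puts the shut tips at about (298,418), which is z≈0.04 and so just above the beam top. So the real tips sit about 35 mm short of the stated TCP, and the grasp must go lower. I'll open, then go down slowly and watch the force.

Emit:
send_rows:
  motion: "0 -6 0 0 0 0 1; 0 0 0 0 0 0 1; 0 0 0 0 0 0 1; 0 0 0 0 0 0 1; 0 0 0 0 0 0 1; 0 0 0 0 0 0 1; 0 0 0 0 0 0 1; 0 0 0 0 0 0 1; 0 0 0 0 0 0 1; 0 0 0 0 0 0 1"

```text
time: 10.55
position: [0.3933, -0.3393, 0.0137]
orientation: [-90.1, -0.1, -6.0]
wrist_force: [-0.3, 0.6, 0.2]
gripper_width: 0.0783
```

Emit:
send_rows:
  motion: "-2 5 1 0 0 0 1; 0 6 0 0 0 0 1; 0 6 0 0 0 0 1; 0 0 0 0 0 0 1"

```text
time: 10.95
position: [0.391, -0.3378, -0.005]
orientation: [-90.1, -0.1, -6.0]
wrist_force: [0.3, 0.5, -0.1]
gripper_width: 0.0879
```

```bash
python3 - <<'E'
from h import *
to(.3916,-.3386,.0,-6.0)
im=snap('side','s4'); print(proj('side',[[.3916-.047,-.3386+.005,z] for z in (0,.02,.035)]))
cv2.imwrite('pics/c5.png',cv2.resize(im[340:470,230:370],(700,650))[:600])
E
```

```text
10.95 [ 0.391  -0.3378 -0.005 ] [-90.09  -0.11  -6.04] [ 0.3  0.5 -0.1] 0.08792435087777482
shift in target frame [ 0.7 -5.  -0.8] rot [ 0.002 -0.001  0.002]
[[270.20892908 435.48571811]
 [269.46802628 429.52798625]
 [268.89858676 424.92886295]]
```

View pics/c5.png

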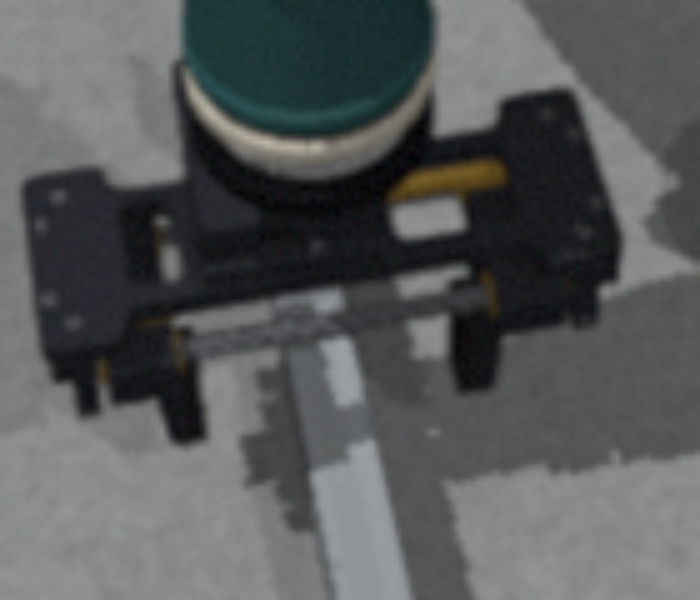

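With TCP at z = −0.005 there is no table contact, and the left fingertip at crop (190,440) gives z≈0.027. That confirms a tip offset of about 33 mm. Down another 18 mm, then close fully.

Emit:
send_rows:
  motion: "1 7 -1 0 0 0 1; 0 5 0 0 0 0 1; 0 4 0 0 0 0 1; 0 0 0 0 0 0 1"

```text
time: 11.4
position: [0.3924, -0.3393, -0.0222]
orientation: [-90.1, -0.1, -6.0]
wrist_force: [-0.7, 0.3, 0.4]
gripper_width: 0.0879
```

Emit:
send_rows:
  motion: "0 0 0 0 0 0 -1; 0 0 0 0 0 0 -1; 0 0 0 0 0 0 -1; 0 0 0 0 0 0 -1; 0 0 0 0 0 0 -1; 0 0 0 0 0 0 -1; 0 0 0 0 0 0 -1; 0 0 0 0 0 0 -1; 0 0 0 0 0 0 -1; 0 0 0 0 0 0 -1"

```text
time: 12.4
position: [0.3923, -0.3397, -0.0215]
orientation: [-90.1, -0.1, -6.0]
wrist_force: [1.0, 0.5, 1.2]
gripper_width: 0.0247
```

Emit:
send_rows:
  motion: "0 0 0 0 0 0 -1; 0 0 0 0 0 0 -1; 0 0 0 0 0 0 -1"

```text
time: 12.7
position: [0.3923, -0.3396, -0.0215]
orientation: [-90.1, -0.1, -6.0]
wrist_force: [-0.2, 0.2, 1.4]
gripper_width: 0.0248
```

The beam is gripped (24.8 mm). Lift.

Emit:
send_rows:
  motion: "0 -10 0 0 0 0 -1; 0 -25 0 0 0 0 -1; 0 -35 0 0 0 0 -1; 0 -35 0 0 0 0 -1; 0 -35 0 0 0 0 -1; 0 -20 0 0 0 0 -1; 0 0 0 0 0 0 -1; 0 0 0 0 0 0 -1"

```text
time: 13.5
position: [0.388, -0.3345, 0.1409]
orientation: [-89.7, 0.4, -6.1]
wrist_force: [0.1, 0.0, -3.8]
gripper_width: 0.0247
```

```bash
python3 - <<'E'
from h import *
to(.53,.048,.15,.85)
rows([(.44,-.2,.16,-4),(.53,.047,.15,.85)],grip=-1,mx=32)
E
```

```text
13.5 [ 0.388  -0.3345  0.1409] [-89.66   0.36  -6.05] [ 0.1  0.  -3.8] 0.024714502505607652
shift in target frame [147.7  -9.1 380.3] rot [-0.006 -0.12  -0.006]
7.5 -3.8 27.8 0 -0.007 0 -1; 7.7 -3.8 27.8 0 -0.007 0 -1; 7.9 -3.8 27.7 0 -0.007 0 -1; 8.1 -3.8 27.7 0 -0.007 0 -1; 8.3 -3.8 27.6 0 -0.007 0 -1; 8.1 1.1 28.1 0 -0.009 0 -1; 8.3 1.1 28.0 0 -0.009 0 -1; 8.6 1.1 27.9 0 -0.009 0 -1; 8.9 1.1 27.8 0 -0.009 0 -1; 9.1 1.1 27.8 0 -0.009 0 -1

9.4 1.1 27.7 0 -0.009 0 -1; 9.6 1.1 27.6 0 -0.009 0 -1; 9.9 1.1 27.5 0 -0.009 0 -1; 10.1 1.1 27.4 0 -0.009 0 -1
```

Emit:
send_rows:
  motion: "8 -4 28 0 -0.007 0 -1; 8 -4 28 0 -0.007 0 -1; 8 -4 28 0 -0.007 0 -1; 8 -4 28 0 -0.007 0 -1; 8 -4 28 0 -0.007 0 -1; 8 1 28 0 -0.009 0 -1; 8 1 28 0 -0.009 0 -1; 8 1 28 0 -0.009 0 -1; 9 1 28 0 -0.009 0 -1; 9 1 28 0 -0.009 0 -1"

```text
time: 14.5
position: [0.4793, -0.0485, 0.136]
orientation: [-88.9, 2.1, -1.7]
wrist_force: [1.2, 0.1, -4.3]
gripper_width: 0.0246
```

Emit:
send_rows:
  motion: "9 1 28 0 -0.009 0 -1; 10 1 28 0 -0.009 0 -1; 10 1 20 0 -0.009 0 -1; 10 1 10 0 -0.009 0 -1; 0 0 0 0 0 0 -1; 0 0 0 0 0 0 -1"

```text
time: 15.1
position: [0.5126, 0.0437, 0.1187]
orientation: [-88.8, 3.3, 0.7]
wrist_force: [-0.2, 0.3, -3.5]
gripper_width: 0.0253
```

```bash
python3 - <<'E'
from h import *
to(.54,.048,.0865,.85)
s=arm.get_state(); np.save('T5.npy',pose(s)); a=snap('wrist','w5'); b=snap('side','s5'); c=snap('top','t5')
cv2.imwrite('pics/c6.png',np.hstack([cv2.resize(a,(400,300)),cv2.resize(b[100:340,200:520],(400,300))]))
E
```

```text
15.1 [0.5126 0.0437 0.1187] [-88.81   3.33   0.71] [-0.2  0.3 -3.5] 0.025343678252267385
shift in target frame [27.5 32.2  3.9] rot [-0.021 -0.003 -0.058]
```

View pics/c6.png

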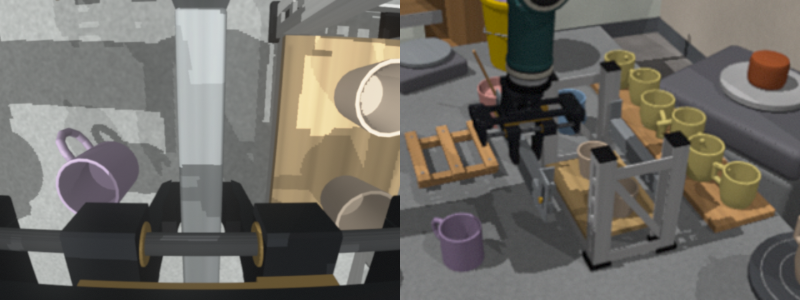

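The beam is held and the tool has pitched 3.3°. The lane in front of the rack is clear. I'll correct the tilt and move to the pre-insertion pose.

Emit:
send_rows:
  motion: "6 6 2 -0.021 0 -0.058 -1; 10 6 1 0 0 0 -1; 10 6 0 0 0 0 -1; 10 5 0 0 0 0 -1; 0 0 0 0 0 0 -1; 0 0 0 0 0 0 -1"

```text
time: 15.85
position: [0.5526, 0.0429, 0.0962]
orientation: [-90.0, -0.2, 0.3]
wrist_force: [0.1, -0.2, -4.2]
gripper_width: 0.0249
```

```bash
python3 - <<'E'
from h import *
to(.565,.047,.0865,.85)
E
```

```text
15.85 [0.5526 0.0429 0.0962] [-90.03  -0.17   0.29] [ 0.1 -0.2 -4.2] 0.024919404278601506
shift in target frame [12.4  9.7  4. ] rot [ 0.001 -0.01   0.003]
```

Emit:
send_rows:
  motion: "6 5 3 0 -0.01 0.003 -1; 4 4 1 0 0 0 -1; 0 0 0 0 0 0 -1; 0 0 0 0 0 0 -1"

```text
time: 16.25
position: [0.5637, 0.0472, 0.0863]
orientation: [-90.0, 0.1, 0.9]
wrist_force: [-0.5, 0.1, -4.4]
gripper_width: 0.0248
```

```bash
python3 - <<'E'
from h import *
to(.565,.047,.0865,.85)
t=snap('top','t6'); s=snap('side','s6'); snap('wrist','w6')
for n,im,box in (('top',t,(200,235,225,390)),('side',s,(150,340,280,400))):
    h=cv2.cvtColor(im,cv2.COLOR_BGR2HSV); r0,r1,c0,c1=box
    m=(h[...,0]>12)&(h[...,0]<28)&(h[...,1]>130)
    k=np.zeros_like(m);k[r0:r1,c0:c1]=m[r0:r1,c0:c1]
    for c,st in blobs(k,2): print(n,c,st[2:])
print(proj('top',[[.555,.047+d,.15] for d in (.135,-.135)]),proj('side',[[.555,.047+d,.15] for d in (.135,-.135)]))
a=cv2.resize(t[185:245,225:390],(792,288),interpolation=2); b=cv2.resize(s[150:330,290:440],(360,432//1)); 
c=cv2.resize(s[195:255,305:345],(200,300)); d=cv2.resize(s[250:320,330:395],(280,300)); 
cv2.imwrite('pics/c7.png',np.vstack([a,np.hstack([c,d,np.zeros((300,312,3),np.uint8)])]))
E
```

```text
16.25 [0.5637 0.0472 0.0863] [-9.002e+01  7.000e-02  9.100e-01] [-0.5  0.1 -4.4] 0.02481785764561036
shift in target frame [ 1.3 -0.2 -0.3] rot [ 0.     0.001 -0.001]
side [291.2 154.1] [ 23  20 187]
side [356. 170.] [3 5 5]
side [287.8 172.8] [2 4 5]
side [377.  174.5] [1 4 4]
side [380.3 181.3] [2 2 3]
side [382. 187.] [3 3 4]
side [383.2 190.3] [5 3 6]
side [332.9 193. ] [ 6  5 24]
side [382.9 198.2] [ 9 13 17]
side [391.3 198. ] [2 3 3]
side [298.5 201. ] [2 1 2]
side [331.4 202.3] [18  5 30]
side [390.  200.3] [3 2 3]
side [308.9 207. ] [15  5 37]
side [331.8 206.8] [3 2 4]
side [389.5 207.5] [2 2 2]
side [398.7 209.7] [2 2 3]
side [304.3 214.1] [3 7 9]
side [393.  210.2] [3 2 4]
side [332.5 212. ] [2 1 2]
side [395.2 213. ] [2 3 4]
side [334.  264.7] [ 3  5 13]
[[250.38319235 235.49928443]
 [366.08269681 234.31745285]] [[298.56443375 196.40805497]
 [336.23802431 263.87040191]]
```

View pics/c7.png

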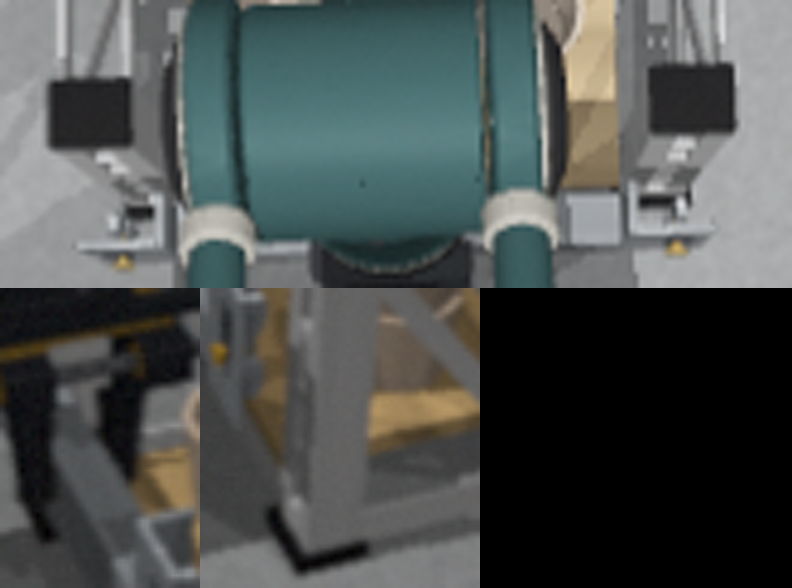

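In the top crop the ear tips are at (78,247) and (712,232) and the caps at (91,113) and (692,98). Beam and post tilt match within 0.1°, and the beam centre is within about 1 mm of the rack centre. Advancing gently.

Emit:
send_rows:
  motion: "5 0 0 0 0 0 -1; 7 0 0 0 0 0 -1; 5 0 0 0 0 0 -1; 0 0 0 0 0 0 -1; 0 0 0 0 0 0 -1"

```text
time: 16.9
position: [0.5827, 0.0474, 0.0874]
orientation: [-90.0, -0.1, 0.9]
wrist_force: [-0.8, -0.8, -3.6]
gripper_width: 0.0251
```

```bash
python3 -c "
from h import *
to(.5915,.0475,.0865,.85)"
```

```text
16.9 [0.5827 0.0474 0.0874] [-9.002e+01 -6.000e-02  9.000e-01] [-0.8 -0.8 -3.6] 0.025104588114265414
shift in target frame [ 8.8  0.9 -0.1] rot [0.    0.001 0.001]
```

Emit:
send_rows:
  motion: "3 0.5 0 0 0 0 -1; 3 0 0 0 0 0 -1; 3 0 0 0 0 0 -1; 0 0 0 0 0 0 -1"

```text
time: 17.3
position: [0.5923, 0.0475, 0.0867]
orientation: [-90.0, -0.0, 0.9]
wrist_force: [0.0, 0.1, -3.3]
gripper_width: 0.0246
```

Emit:
send_rows:
  motion: "3 0 0 0 0 0 -1; 3 0 0 0 0 0 -1"

```text
time: 17.5
position: [0.5963, 0.0476, 0.0863]
orientation: [-90.0, 0.2, 0.9]
wrist_force: [-5.4, -0.0, -0.7]
gripper_width: 0.0248
```

The hooks are in the slots and the pins have begun to touch. Keep pressing forward.

Emit:
send_rows:
  motion: "4 0 0 0 0 0 -1; 4 0 0 0 0 0 -1; 4 0 0 0 0 0 -1"

```text
time: 17.8
position: [0.5978, 0.0476, 0.085]
orientation: [-90.0, 1.6, 0.9]
wrist_force: [-16.1, -0.2, 6.2]
gripper_width: 0.025
```

Contact so far is consistent with a 1.6° pitch droop: the ear tops touch first, since they sit about 100 mm above the TCP. I'll straighten the pitch while keeping light forward pressure.

Emit:
send_rows:
  motion: "2 -1 0 0 0 -0.028 -1; 3 -1 0 0 0 -0.015 -1; 3 0 0 0 0 -0.01 -1"

```text
time: 18.1
position: [0.5987, 0.0477, 0.0846]
orientation: [-90.0, -0.6, 0.9]
wrist_force: [-6.1, -0.8, 0.5]
gripper_width: 0.0246
```

Emit:
send_rows:
  motion: "4 -1 0 0 0 0.004 -1; 4 -1 0 0 0 -0.004 -1; 4 -1 0 0 0 -0.008 -1"

```text
time: 18.4
position: [0.5999, 0.0477, 0.0844]
orientation: [-90.1, 0.2, 0.9]
wrist_force: [-11.1, -0.1, 2.5]
gripper_width: 0.0248
```

Emit:
send_rows:
  motion: "5 -1 0 0 0 -0.005 -1; 5 -1 0 0 0 -0.008 -1; 5 -1 0 0 0 -0.008 -1"

```text
time: 18.7
position: [0.599, 0.0477, 0.0842]
orientation: [-90.1, 1.0, 0.9]
wrist_force: [-14.8, -1.6, 4.4]
gripper_width: 0.025
```

The ears are stalled on the posts (x≈0.600, about 15 N). Now push down while keeping the press.

Emit:
send_rows:
  motion: "4 3 0 0 0 -0.01 -1; 4 3 0 0 0 -0.01 -1; 4 3 0 0 0 -0.008 -1"

```text
time: 19.0
position: [0.5995, 0.0478, 0.0741]
orientation: [-90.1, 0.7, 0.9]
wrist_force: [-12.5, 0.3, 4.8]
gripper_width: 0.0247
```

Emit:
send_rows:
  motion: "4 2 0 0 0 -0.01 -1; 4 2 0 0 0 -0.008 -1; 4 2 0 0 0 -0.008 -1"

```text
time: 19.3
position: [0.5997, 0.0478, 0.0682]
orientation: [-90.1, 0.6, 0.9]
wrist_force: [-21.1, -0.7, 26.1]
gripper_width: 0.0246
```

It bottomed at z = 0.0682 (expected 0.0685) and the upward force jumped. Relax and check.

Emit:
send_rows:
  motion: "-1 -1 0 0 0 0 -1; 0 0 0 0 0 0 -1; 0 0 0 0 0 0 -1"

```text
time: 19.6
position: [0.5996, 0.0479, 0.0703]
orientation: [-90.1, 0.4, 0.9]
wrist_force: [0.0, -0.0, -4.8]
gripper_width: 0.0251
```

```bash
python3 - <<'E'
from h import *
to(.6,.0475,.0685,.85)
t=snap('top','t7'); s=snap('side','s7'); w=snap('wrist','w7')
for n,im,box in (('top',t,(200,250,225,390)),('side',s,(240,320,320,400))):
    h=cv2.cvtColor(im,cv2.COLOR_BGR2HSV); r0,r1,c0,c1=box
    m=(h[...,0]>12)&(h[...,0]<28)&(h[...,1]>130)
    k=np.zeros_like(m);k[r0:r1,c0:c1]=m[r0:r1,c0:c1]
    for c,st in blobs(k,3): print(n,c,st[2:])
E
```

```text
19.6 [0.5996 0.0479 0.0703] [-90.13   0.43   0.89] [ 0.  -0.  -4.8] 0.025117498056197028
shift in target frame [ 0.4  1.8 -0.4] rot [ 0.002  0.001 -0.008]
side [349.9 266.8] [ 3  5 12]
```

Test the lock with a small upward tug.

Emit:
send_rows:
  motion: "0 -1.5 0 0 0 0 -1; 0 -1.5 0 0 0 0 -1"

```text
time: 19.95
position: [0.5994, 0.0479, 0.0725]
orientation: [-90.1, 0.5, 0.9]
wrist_force: [0.3, -0.2, -4.0]
gripper_width: 0.0246
```

The tug met no more than the beam's weight, so it may not be locked. I'll check the pin-head positions numerically, comparing the real beam height with the gripper's.

```bash
python3 - <<'E'
from h import *
P,e=tri('top',[365.85,236.3],'side',[334,264.7]); print('right pin t6',P.round(4),e)
mid=np.array([.5637,.0477,.1278])
for z in (.110,.1118,.114,.118,.122,.128): print(z,proj('side',[P+[.600-.5637,0.0005,z-mid[2]]]).round(1))
s=snap('side','s8'); h=cv2.cvtColor(s,cv2.COLOR_BGR2HSV)
m=(h[...,0]>12)&(h[...,0]<28)&(h[...,1]>120); k=np.zeros_like(m);k[250:285,340:360]=m[250:285,340:360]
for c,st in blobs(k,2): print('side now',c,st[2:])
t=snap('top','t8'); 
for r in (213,218,223,228): pass
a=cv2.resize(t[185:235,225:390],(792,240),interpolation=2)
c=cv2.resize(s[150:320,290:420],(275,360)); d=cv2.resize(s[235:295,330:390],(360,360))
cv2.imwrite('pics/c8.png',np.vstack([a,np.hstack([c,d,np.zeros((360,157,3),np.uint8)])]))
E
```

```text
right pin t6 [ 0.5504 -0.0875  0.1486] 0.00013533483329859037
0.11 [[350.2 267.5]]
0.1118 [[350.2 266.9]]
0.114 [[350.3 266.1]]
0.118 [[350.3 264.6]]
0.122 [[350.4 263.1]]
0.128 [[350.5 260.9]]
side now [350.  265.7] [ 3  5 13]
side now [341.3 270.3] [2 2 3]
side now [342.5 275.5] [2 2 2]
side now [344.5 280.5] [2 2 2]
side now [345.5 283. ] [2 1 2]
```

View pics/c8.png

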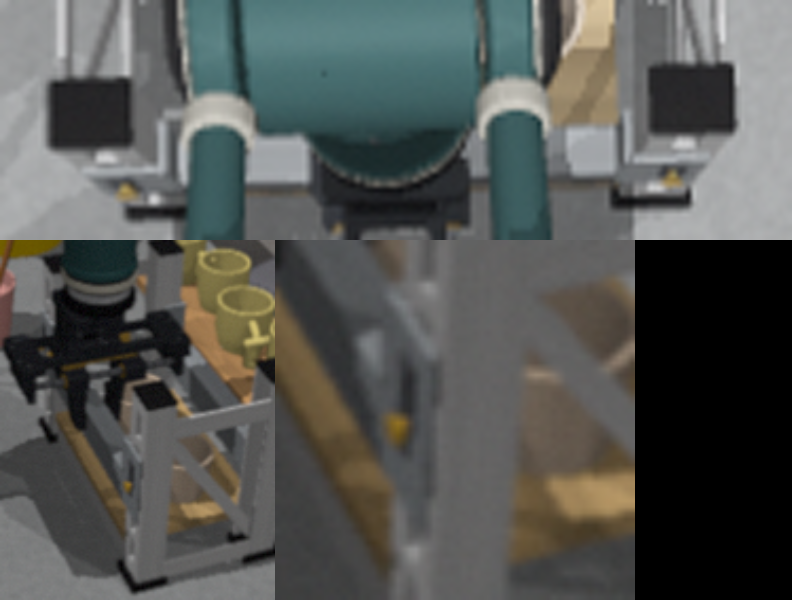

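The view shows the beam hanging in both posts with the hooks in. The right pin head, at (397,430) in the crop, sits about 21 mm above mid-beam, so it would lie in the 30 mm slot above the neck, where a lock would have about 8 mm of play. The press force having dropped to zero agrees with the pins being out. I'll extend the tug past that play to confirm.

Emit:
send_rows:
  motion: "0 -2 0 0 0 -0.004 -1; 0 -2 0 0 0 -0.004 -1; 0 -1.5 0 0 0 0 -1; 0 -1.5 0 0 0 0 -1"

```text
time: 20.45
position: [0.5992, 0.0479, 0.0778]
orientation: [-90.1, 0.0, 0.9]
wrist_force: [7.3, 0.6, -18.3]
gripper_width: 0.0252
```

It resists at about +9 mm (−18 N), so it's locked. Now seat it back down to home and read the moment.

```bash
python3 -c "
from h import *
s=arm.get_state(); print(s['moment'],s['wrist_force'],s['orientation'])"
```

```text
[-0.01266139 -1.04770986  0.05606079] [  7.28101411   0.58034587 -18.30859531] [-9.01292513e+01  1.62624805e-02  8.87022523e-01]
```

Emit:
send_rows:
  motion: "0 3 0 0 0 0 -1; 1 3 0 0 0 0 -1; 1 3 0 0 0 0 -1; 0 2 0 0 0 0 -1; 0 2 0 0 0 0 -1; 0 0 0 0 0 0 -1"

```text
time: 21.05
position: [0.5999, 0.0479, 0.0689]
orientation: [-90.1, 0.2, 0.9]
wrist_force: [-0.6, 0.7, -4.1]
gripper_width: 0.0249
```

The moment about x is about 0, so the load is symmetric and both pins hold. Release with a half opening and retract upwards.

Emit:
send_rows:
  motion: "0 1 0 0 0 0 0; 0 0 0 0 0 0 0; 0 0 0 0 0 0 0; 0 0 0 0 0 0 0; 0 0 0 0 0 0 0"

```text
time: 21.55
position: [0.6048, 0.048, 0.0711]
orientation: [-90.1, -0.3, 0.9]
wrist_force: [-0.5, -0.2, 0.2]
gripper_width: 0.0442
```

Emit:
send_rows:
  motion: "0 -10 0 0 0 0 0; 0 -20 0 0 0 0 0; 0 -30 0 0 0 0 0; 0 -40 0 0 0 0 0; 0 -40 0 0 0 0 0; 0 -20 0 0 0 0 1; 0 0 0 0 0 0 1"

```text
time: 22.25
position: [0.6032, 0.0483, 0.2397]
orientation: [-90.1, -0.3, 0.9]
wrist_force: [0.5, 0.4, -1.0]
gripper_width: 0.0581
```

```bash
python3 - <<'E'
from h import *
s=arm.get_state(); print(s['position'],s['orientation'],s['gripper_width'],s['wrist_force'],s['time'])
s=snap('side','s9'); t=snap('top','t9'); h=cv2.cvtColor(s,cv2.COLOR_BGR2HSV)
m=(h[...,0]>12)&(h[...,0]<28)&(h[...,1]>120); k=np.zeros_like(m);k[250:285,344:360]=m[250:285,344:360]
for c,st in blobs(k,2): print('side pin',c,st[2:])
h=cv2.cvtColor(t,cv2.COLOR_BGR2HSV)
m=(h[...,0]>12)&(h[...,0]<28)&(h[...,1]>110); k=np.zeros_like(m);k[215:232,243:257]=m[215:232,243:257];k[215:232,360:373]=m[215:232,360:373]
for c,st in blobs(k,2): print('top pin',c,st[2:])
print('expected', proj('side',[[.5867,-.087,.1308]]),proj('top',[[.5867,-.087,.1308],[.5827,.183,.1308]]))
E
```

```text
[0.60321717 0.04833426 0.23968805] [-90.12417234  -0.28617238   0.88428411] 0.058065387631286394 [ 0.49917787  0.4192084  -1.00313534] 22.25
side pin [350.  267.7] [ 3  5 13]
side pin [346.3 279. ] [2 3 3]
top pin [364. 222.] [3 1 3]
expected [[350.16824242 267.53691913]] [[364.63872191 221.89105182]
 [251.3401117  224.73706442]]
```

The right pin head is at the home height (row 267.7, expected 267.5). Next is the shelf. I'll measure it, and also its clearance to the tub and brushes.

```bash
python3 - <<'E'
from h import *
t=cv2.imread('pics/t9.png'); h=cv2.cvtColor(t,cv2.COLOR_BGR2HSV)
m=((h[...,0]>165)|(h[...,0]<6))&(h[...,1]>70); m[:190]=0;m[270:]=0;m[:,:125]=0;m[:,190:]=0
ys,xs=np.nonzero(m); (c,r)=cv2.minEnclosingCircle(np.float32(np.c_[xs,ys])); print('tub px',np.median(xs),np.median(ys),xs.min(),xs.max(),ys.min(),ys.max())
print('tub rim z.09',onz('top',[[(xs.min()+xs.max())/2,(ys.min()+ys.max())/2],[xs.max(),ys.mean()],[xs.mean(),ys.max()]],.09).round(3))
for n,w in (('top0',cv2.imread('pics/top0.png')),('t9',t)):
    h=cv2.cvtColor(w,cv2.COLOR_BGR2HSV)
    m=(h[...,0]>5)&(h[...,0]<25)&(h[...,1]>70); m[:282]=0;m[306:]=0;m[:,:165]=0;m[:,260:]=0
    m=cv2.morphologyEx(m.astype(np.uint8),cv2.MORPH_OPEN,np.ones((1,25),np.uint8))
    ys,xs=np.nonzero(m); R=cv2.minAreaRect(np.float32(np.c_[xs,ys])); P=onz('top',cv2.boxPoints(R),.032)
    print(n,R,'centre',onz('top',R[0],.032),'corners',P.round(4).tolist())
E
```

```text
return _methods._mean(a, axis=axis, dtype=dtype,
  ret = ret.dtype.type(ret / rcount)
Traceback (most recent call last):
ValueError: zero-size array to reduction operation minimum which has no identity
```

```bash
python3 - <<'E'
from h import *
for n in ('top0','t9'):
    t=cv2.imread(f'pics/{n}.png'); h=cv2.cvtColor(t,cv2.COLOR_BGR2HSV); print(h[240,158],h[225,165])
    m=((h[...,0]>165)|(h[...,0]<8))&(h[...,1]>45); m[:190]=0;m[270:]=0;m[:,:125]=0;m[:,190:]=0
    ys,xs=np.nonzero(m); 
    if len(xs): print('tub px',xs.min(),xs.max(),ys.min(),ys.max(),onz('top',[[np.percentile(xs,50),np.percentile(ys,50)],[xs.max(),np.median(ys)],[np.median(xs),ys.max()]],.09).round(3).tolist())
    m=(h[...,0]>5)&(h[...,0]<25)&(h[...,1]>70); m[:282]=0;m[306:]=0;m[:,:165]=0;m[:,260:]=0
    m=cv2.morphologyEx(m.astype(np.uint8),cv2.MORPH_OPEN,np.ones((1,25),np.uint8))
    ys,xs=np.nonzero(m)
    if len(xs): R=cv2.minAreaRect(np.float32(np.c_[xs,ys])); P=onz('top',cv2.boxPoints(R),.032); print(n,R,'centre',onz('top',R[0],.032),'corners',P.round(4).tolist())
    print(blobs(((h[...,1]>60)&(h[...,0]<25))[190:340,120:260],100)[:4])
E
```

```text
[  9  75 116] [  2  47 216]
tub px 137 183 214 254 [[0.565, 0.419, 0.09], [0.564, 0.36, 0.09], [0.517, 0.418, 0.09]]
top0 ((211.5, 292.5), (9.0, 71.0), 90.0) centre [[0.41995344 0.30206091 0.032     ]] corners [[0.4321, 0.3953, 0.032], [0.4309, 0.2098, 0.032], [0.4078, 0.2098, 0.032], [0.4088, 0.395, 0.032]]
[(array([28.3, 42.3]), array([ 17,  15,  28,  51, 414], dtype=int32)), (array([56.8, 49.9]), array([ 45,  33,  19,  30, 171], dtype=int32)), (array([ 91.6, 103. ]), array([  55,   70,   74,   67, 2775], dtype=int32))]
[  7  65 161] [  2  45 225]
tub px 137 183 214 253 [[0.567, 0.421, 0.09], [0.567, 0.36, 0.09], [0.52, 0.42, 0.09]]
t9 ((209.0, 292.5), (9.0, 66.0), 90.0) centre [[0.41999076 0.30858529 0.032     ]] corners [[0.4321, 0.3953, 0.032], [0.431, 0.2228, 0.032], [0.4079, 0.2227, 0.032], [0.4088, 0.395, 0.032]]
[(array([34.6, 27. ]), array([ 24,  15,  21,  25, 120], dtype=int32)), (array([57.5, 49. ]), array([ 47,  33,  17,  30, 150], dtype=int32)), (array([24.9, 51.6]), array([ 18,  34,  21,  31, 181], dtype=int32)), (array([ 89.9, 102.8]), array([  55,   70,   71,   67, 2636], dtype=int32))]
```

The tub centre is at (0.566, 0.415), well clear of the grasp. The shelf middle slat is near (0.4195, 0.3025) with yaw about 1°. Moving above it.

Emit:
send_rows:
  motion: "-15 0 20 0 0 0 0.36; -23 0 32 0 0 0 0.36; -23 0 32 0 0 0 0.36; -23 0 32 0 0 0 0.36; -23 5 32 0 0 0 0.36; -23 5 32 0 0 0 0.36; -23 10 32 0 0 0 0.36; -15 15 20 0 0 0 0.36; 0 0 0 0 0 0 0.36; 0 0 0 0 0 0 0.36"

```text
time: 23.35
position: [0.4109, 0.2789, 0.1762]
orientation: [-90.9, 2.0, 0.7]
wrist_force: [0.3, -0.2, -0.1]
gripper_width: 0.0598
```

```bash
python3 - <<'E'
from h import *
to(.4195,.3025,.20,1.0)
s=arm.get_state();T=pose(s);np.save('T10.npy',T); w=snap('wrist','w10'); h=cv2.cvtColor(w,cv2.COLOR_BGR2HSV)
print(proj('wrist',[[.4195,.3025+d,.032] for d in (-.09,0,.09)],T).round(0).tolist())
m=(h[...,0]>5)&(h[...,0]<25)&(h[...,1]>70)
for c,st in blobs(m,500): print(c,st)
for r in range(20,300,40):
    e=np.flatnonzero(np.diff(m[r].astype(int))); print(r,e.tolist()[:20])
E
```

```text
23.35 [0.4109 0.2789 0.1762] [-90.89   1.95   0.7 ] [ 0.3 -0.2 -0.1] 0.05978651697772513
shift in target frame [  9.  -23.8  23.5] rot [ 0.016 -0.005 -0.034]
[[334.0, 275.0], [336.0, 180.0], [339.0, 69.0]]
[607.2  26.6] [ 571   13   69   25 1062]
[338.  166.2] [  234    62   209   217 24342]
[606.8 335.2] [583 325  41  29 661]
[148.8 389.4] [ 136  353   34   73 1251]
[494.1 388.9] [ 474  352   35   74 1307]
[447.4 452. ] [ 214  433  412   31 5606]
20 [601]
60 []
100 [235, 440]
140 [237, 268, 321, 352, 405, 437]
180 [240, 270, 321, 351, 403, 434]
220 [243, 272, 322, 350, 400, 430]
260 [246, 274, 322, 349, 398, 427]
```

```bash
python3 - <<'E'
from h import *
T=np.load('T10.npy'); w=cv2.imread('pics/w10.png'); h=cv2.cvtColor(w,cv2.COLOR_BGR2HSV)
m=(h[...,0]>5)&(h[...,0]<25)&(h[...,1]>70)
C=[]
for r in range(130,265,5):
    e=np.flatnonzero(np.diff(m[r].astype(int)))
    if len(e)==6: C.append([(e[0]+e[-1])/2+.5,(e[2]+e[3])/2+.5,r,e[2],e[3]])
C=np.array(C); M=onz('wrist',C[:,[1,2]],.032,T); O=onz('wrist',C[:,[0,2]],.032,T)
k=np.polyfit(M[:,1],M[:,0],1); k2=np.polyfit(O[:,1],O[:,0],1)
print('width',(onz('wrist',C[:,[4,2]],.032,T)-onz('wrist',C[:,[3,2]],.032,T))[:,0].mean(),'yaw',np.degrees(np.arctan(-k[0])),np.degrees(np.arctan(-k2[0])))
rr=np.flatnonzero(m[:,336]); rr=rr[rr<300]; e=onz('wrist',[[336,rr.min()],[336,rr.max()]],.032,T); print(rr.min(),rr.max(),e.round(4).tolist())
yc=.3025
print('x at',yc,np.polyval(k,yc),np.polyval(k2,yc))
E
```

```text
width 0.02564368333558409 yaw 0.9893076758133335 0.8028056239627813
62 277 [[0.4172, 0.3979, 0.032], [0.4214, 0.2109, 0.032]]
x at 0.3025 0.41991791447290244 0.4204402543430066
```

Emit:
send_rows:
  motion: "9 10 25 0.016 -0.004 -0.034 0.36; 0 30 0 0 0 0 0.36; 0 30 0 0 0 0 0.36; 0 30 0 0 0 0 0.36; 0 20 0 0 0 0 0.36; 0 10 0 0 0 0 0.36; 0 0 0 0 0 0 0.36; 0 0 0 0 0 0 0.36"

```text
time: 24.2
position: [0.4307, 0.2982, 0.0443]
orientation: [-89.9, -0.5, 0.2]
wrist_force: [0.8, 0.6, 0.6]
gripper_width: 0.06
```

```bash
python3 -c "
from h import *
to(.420,.304,-.020,.9)"
```

```text
24.2 [0.4307 0.2982 0.0443] [-89.89  -0.46   0.18] [0.8 0.6 0.6] 0.05997860300386963
shift in target frame [-10.6  64.3   6. ] rot [-0.002 -0.013  0.008]
```

Emit:
send_rows:
  motion: "-11 10 6 0 -0.013 0.008 0.36; 0 12 0 0 0 0 0.36; 0 10 0 0 0 0 0.36; 0 0 0 0 0 0 0.36; 0 0 0 0 0 0 0.36"

```text
time: 24.7
position: [0.4215, 0.3064, 0.013]
orientation: [-89.7, -0.3, 1.0]
wrist_force: [0.4, 0.1, 0.1]
gripper_width: 0.0599
```

```bash
python3 -c "
from h import *
to(.420,.304,-.020,.9)"
```

```text
24.7 [0.4215 0.3064 0.013 ] [-89.7   -0.27   0.99] [0.4 0.1 0.1] 0.059889762320285145
shift in target frame [-1.6 33.  -2.4] rot [-0.005  0.002  0.005]
```

Emit:
send_rows:
  motion: "-2 8 -2 -0.005 0.002 0.005 0.36; 0 8 0 0 0 0 0.36; 0 8 0 0 0 0 0.36; 0 4 0 0 0 0 0.36; 0 0 0 0 0 0 0.36"

```text
time: 25.2
position: [0.4197, 0.3044, -0.0172]
orientation: [-90.0, 0.0, 0.9]
wrist_force: [0.1, 0.3, 0.2]
gripper_width: 0.0599
```

```bash
python3 -c "
from h import *
to(.420,.304,-.020,.9)"
```

```text
25.2 [ 0.4197  0.3044 -0.0172] [-9.0e+01  2.0e-02  8.8e-01] [0.1 0.3 0.2] 0.05986276419360118
shift in target frame [ 0.3  2.8 -0.4] rot [ 0. -0. -0.]
```

Emit:
send_rows:
  motion: "0 4 0 0 0 0 0.36; 0 0 0 0 0 0 -1; 0 0 0 0 0 0 -1; 0 0 0 0 0 0 -1; 0 0 0 0 0 0 -1; 0 0 0 0 0 0 -1; 0 0 0 0 0 0 -1; 0 0 0 0 0 0 -1; 0 0 0 0 0 0 -1; 0 0 0 0 0 0 -1"

```text
time: 26.2
position: [0.42, 0.3046, -0.0211]
orientation: [-90.0, -0.0, 0.9]
wrist_force: [-0.6, -0.2, -1.1]
gripper_width: 0.0259
```

Emit:
send_rows:
  motion: "0 0 0 0 0 0 -1; 0 0 0 0 0 0 -1"

```text
time: 26.4
position: [0.42, 0.3046, -0.0211]
orientation: [-90.0, -0.0, 0.9]
wrist_force: [-0.2, 0.3, -0.8]
gripper_width: 0.0258
```

The shelf is gripped (25.8 mm). Lift, drifting slightly away from the brushes.

Emit:
send_rows:
  motion: "0 -10 0 0 0 0 -1; 0 -25 -2 0 0 0 -1; 0 -35 -4 0 0 0 -1; 0 -35 -4 0 0 0 -1; 0 -35 -5 0 0 0 -1; 0 -35 -5 0 0 0 -1; 0 -35 -5 0 0 0 -1; 0 -35 -5 0 0 0 -1; 0 -20 0 0 0 0 -1; 0 0 0 0 0 0 -1"

```text
time: 27.4
position: [0.4161, 0.2705, 0.2553]
orientation: [-90.3, 0.4, 0.9]
wrist_force: [0.0, -0.1, -2.4]
gripper_width: 0.0257
```

```bash
python3 -c "
from h import *
to(.672,.049,.265,.87)"
```

```text
27.4 [0.4161 0.2705 0.2553] [-90.27   0.36   0.89] [ 0.  -0.1 -2.4] 0.02568244165986891
shift in target frame [ 252.5   -9.7 -225.3] rot [ 0.005  0.    -0.006]
```

Emit:
send_rows:
  motion: "15 -8 -14 0.005 0 -0.006 -1; 24 -6 -21 0 0 -0.006 -1; 24 -5 -21 0 0 -0.006 -1; 24 -4 -21 0 0 -0.005 -1; 24 -3 -21 0 0 -0.005 -1; 24 -3 -21 0 0 -0.005 -1; 24 -3 -21 0 0 -0.005 -1; 24 -3 -21 0 0 -0.005 -1; 0 0 0 0 0 0 -1; 0 0 0 0 0 0 -1"

```text
time: 28.4
position: [0.5986, 0.1051, 0.2762]
orientation: [-90.2, -0.8, 1.1]
wrist_force: [0.2, 0.1, -3.1]
gripper_width: 0.0254
```

```bash
python3 -c "
from h import *
to(.672,.049,.265,.87)"
```

```text
28.4 [0.5986 0.1051 0.2762] [-90.21  -0.82   1.09] [ 0.2  0.1 -3.1] 0.025356839388333288
shift in target frame [ 72.6  11.2 -57.2] rot [0.004 0.004 0.014]
```

Emit:
send_rows:
  motion: "16 0 -14 0.004 0.004 0.01 -1; 18 0 -14 0 0 0 -1; 18 0 -14 0 0 0 -1; 10 0 -8 0 0 0 -1; 0 0 0 0 0 0 -1; 0 0 0 0 0 0 -1"

```text
time: 29.0
position: [0.6556, 0.0598, 0.269]
orientation: [-89.9, 0.6, 1.2]
wrist_force: [0.0, 0.1, -3.3]
gripper_width: 0.0254
```

```bash
python3 - <<'E'
from h import *
to(.672,.049,.25,.87)
t=snap('top','t11'); w=snap('wrist','w11'); h=cv2.cvtColor(t,cv2.COLOR_BGR2HSV)
z=arm.get_state()['position'][2]+.0461+.007
s=arm.get_state()
for dx in (-.085,.085): print(proj('top',[[.672+dx,.049+d,z] for d in (-.095,.095)]).round(1).tolist())
m=(h[...,0]>5)&(h[...,0]<25)&(h[...,1]>80)
for r in range(135,240,5): 
    e=np.flatnonzero(np.diff(m[r,230:385].astype(int)))+230; print(r,e.tolist())
E
```

```text
29.0 [0.6556 0.0598 0.269 ] [-89.87   0.59   1.16] [ 0.   0.1 -3.3] 0.025426474284019514
shift in target frame [ 16.2  19.  -11. ] rot [-0.002  0.005 -0.01 ]
[[352.7, 209.2], [255.4, 210.3]]
[[351.2, 124.8], [255.9, 126.0]]
135 [231, 232, 233, 334, 339]
140 [336, 339, 344, 345]
145 [255, 258, 259, 266, 336, 344]
150 [259, 267, 334, 337]
155 [259, 269, 334, 337]
160 [259, 268, 335, 337]
165 [259, 267, 268, 269, 335, 338]
170 [258, 269, 270, 273, 314, 319]
175 [258, 260, 265, 273, 315, 319, 336, 337, 345, 346]
180 [252, 253, 255, 277, 315, 320, 336, 346]
185 [259, 267, 268, 269, 316, 317, 337, 338]
190 [260, 270, 280, 283, 299, 301, 311, 319, 337, 338]
195 [259, 270, 303, 304, 312, 320, 337, 339, 351, 352]
200 [260, 276, 315, 319, 347, 351]
205 [259, 276, 316, 319, 347, 349]
210 [256, 261, 266, 275, 316, 319, 340, 341, 347, 348]
215 [264, 271, 272, 278, 281, 322, 339, 341]
220 [260, 264]
225 []
230 []
235 []
```

Emit:
send_rows:
  motion: "15 5 -11 -0.002 0.005 -0.01 -1; 0 12 0 0 0 0 -1; 0 12 0 0 0 0 -1; 0 5 0 0 0 0 -1; 0 0 0 0 0 0 -1; 0 0 0 0 0 0 -1"

```text
time: 29.7
position: [0.6693, 0.0505, 0.2316]
orientation: [-90.0, 0.1, 1.0]
wrist_force: [-0.1, 0.8, -2.3]
gripper_width: 0.0257
```

```bash
python3 -c "
from h import *
to(.672,.049,.115,.87)"
```

```text
29.7 [0.6693 0.0505 0.2316] [-8.997e+01  6.000e-02  1.000e+00] [-0.1  0.8 -2.3] 0.02565362531691688
shift in target frame [  2.7 116.6  -1.6] rot [-0.001  0.002 -0.001]
```

Emit:
send_rows:
  motion: "2 14 -1.5 0 0.002 0 -1; 0 18 0 0 0 0 -1; 0 18 0 0 0 0 -1; 0 14 0 0 0 0 -1; 0 6 0 0 0 0 -1; 0 0 0 0 0 0 -1; 0 0 0 0 0 0 -1"

```text
time: 30.4
position: [0.6727, 0.0489, 0.1581]
orientation: [-90.0, -0.1, 0.9]
wrist_force: [-0.3, 0.6, -3.6]
gripper_width: 0.0253
```

```bash
python3 -c "
from h import *
to(.672,.049,.115,.87)"
```

```text
30.4 [0.6727 0.0489 0.1581] [-89.97  -0.11   0.87] [-0.3  0.6 -3.6] 0.025299490744526133
shift in target frame [-0.7 43.1  0.1] rot [-0.001 -0.     0.002]
```

Emit:
send_rows:
  motion: "-1 10 0 0 0 0 -1; 0 10 0 0 0 0 -1; 0 10 0 0 0 0 -1; 0 6 0 0 0 0 -1; 0 0 0 0 0 0 -1; 0 0 0 0 0 0 -1"

```text
time: 31.0
position: [0.6731, 0.049, 0.121]
orientation: [-90.0, -0.3, 0.9]
wrist_force: [0.0, -0.2, -3.4]
gripper_width: 0.0257
```

```bash
python3 -c "
from h import *
to(.672,.049,.109,.87)"
```

```text
31.0 [0.6731 0.049  0.121 ] [-89.96  -0.3    0.87] [ 0.  -0.2 -3.4] 0.025651720925129032
shift in target frame [-1.1 12.   0. ] rot [-0.001 -0.     0.005]
```

Emit:
send_rows:
  motion: "-1 5 0 0 0 0.005 -1; 0 3 0 0 0 0 -1; 0 1 0 0 0 0 -1; 0 0 0 0 0 0 -1"

```text
time: 31.4
position: [0.6728, 0.049, 0.1121]
orientation: [-90.0, -0.1, 0.9]
wrist_force: [-0.4, -0.3, -3.5]
gripper_width: 0.0257
```

Emit:
send_rows:
  motion: "0 1.5 0 0 0 0 -1; 0 1 0 0 0 0 -1"

```text
time: 31.6
position: [0.6731, 0.049, 0.1099]
orientation: [-90.0, -0.1, 0.9]
wrist_force: [0.4, -0.7, -2.9]
gripper_width: 0.0256
```

Emit:
send_rows:
  motion: "0 1 0 0 0 0 -1; 0 1 0 0 0 0 -1; 0 0 0 0 0 0 -1"

```text
time: 31.9
position: [0.6734, 0.0491, 0.1091]
orientation: [-90.0, -0.2, 0.9]
wrist_force: [-0.4, 0.1, -3.2]
gripper_width: 0.0253
```

Emit:
send_rows:
  motion: "0 1.2 0 0 0 0.002 -1; 0 1 0 0 0 0 -1; 0 0.5 0 0 0 0 -1"

```text
time: 32.2
position: [0.6736, 0.0491, 0.1089]
orientation: [-90.0, -0.1, 0.9]
wrist_force: [-1.8, -0.1, 1.1]
gripper_width: 0.0256
```

The shelf is resting on the beams. Release and rise.

Emit:
send_rows:
  motion: "0 0 0 0 0 0 0.1; 0 0 0 0 0 0 0.1; 0 0 0 0 0 0 0.1; 0 0 0 0 0 0 0.1; 0 0 0 0 0 0 0.1"

```text
time: 32.7
position: [0.6755, 0.0491, 0.1084]
orientation: [-90.0, -0.3, 0.9]
wrist_force: [0.8, 0.3, 0.4]
gripper_width: 0.0485
```

Emit:
send_rows:
  motion: "0 -6 0 0 0 0 0.1; 0 -12 0 0 0 0 0.1; 0 -20 0 0 0 0 0.1; 0 -30 0 0 0 0 0.1; 0 -40 0 0 0 0 0.1; 0 -40 0 0 0 0 0.1; 0 -30 0 0 0 0 0.1; 0 0 0 0 0 0 0.1"

```text
time: 33.5
position: [0.6741, 0.049, 0.2981]
orientation: [-90.0, -0.4, 0.9]
wrist_force: [-0.5, 0.2, 0.2]
gripper_width: 0.0487
```

Emit:
send_rows:
  motion: "-20 -10 -20 0 0 0 0.1; -30 -10 -40 0 0 0 0.1; -30 0 -40 0 0 0 0.1; -30 0 -40 0 0 0 0.1; -30 0 -40 0 0 0 0.1; -20 0 -40 0 0 0 0.1; -10 0 -30 0 0 0 0.1; 0 0 0 0 0 0 0.1; 0 0 0 0 0 0 0.1"

```text
time: 34.4
position: [0.5015, -0.2083, 0.3144]
orientation: [-89.9, -0.4, 1.0]
wrist_force: [-0.1, 0.1, 0.8]
gripper_width: 0.0485
```

```bash
python3 - <<'E'
from h import *
s=arm.get_state(); print(s['time'],s['position'],s['orientation'],s['wrist_force'],s['gripper_width'])
t=snap('top','t12'); sd=snap('side','s12')
h=cv2.cvtColor(sd,cv2.COLOR_BGR2HSV)
m=(h[...,0]>12)&(h[...,0]<28)&(h[...,1]>120); k=np.zeros_like(m);k[255:280,346:358]=m[255:280,346:358]
print('side pin',[(c,st[2:]) for c,st in blobs(k,2)])
a=cv2.resize(t[130:235,225:390],(440,280),interpolation=2); b=cv2.resize(sd[140:330,290:460],(358,400),interpolation=2)
e=cv2.resize(t,(440,330)); b2=cv2.resize(sd[120:330,280:450],(360,445)); 
L=np.vstack([a,e[:300]]); Rr=np.vstack([b2,np.zeros((135,360,3),np.uint8)]); cv2.imwrite('pics/c12.png',np.hstack([L,Rr]))
for P in ([.592,.048],): 
    th=np.radians(.87);X=np.array([np.cos(th),np.sin(th)]);Y=np.array([-np.sin(th),np.cos(th)])
    for dx in (-72,0,72): print(dx,proj('top',[[*(np.array(P)+X*(.08+dx/1000)+Y*d),.162] for d in (.095,-.095)]).round(1).tolist())
h=cv2.cvtColor(t,cv2.COLOR_BGR2HSV); m=(h[...,0]>5)&(h[...,0]<25)&(h[...,1]>70)
for c in (265,275,310,335,345): print(c,(np.flatnonzero(np.diff(m[140:235,c].astype(int)))+140).tolist())
for r in range(150,222,6): print(r,(np.flatnonzero(np.diff(m[r,240:375].astype(int)))+240).tolist())
E
```

```text
34.4 [ 0.50149493 -0.20834321  0.31444431] [-89.9308868   -0.41057033   1.04888754] [-0.10052252  0.09969794  0.79678103] 0.04850860555289529
side pin [(array([350. , 267.7]), array([ 3,  5, 13], dtype=int32))]
-72 [[266.4, 216.1], [348.4, 214.0]]
0 [[266.0, 185.5], [347.5, 183.4]]
72 [[265.6, 155.4], [346.5, 153.3]]
265 [168, 211]
275 [149, 152, 155, 183, 185, 221]
310 [148, 159, 167, 173, 174, 219]
335 [147, 151, 154, 219]
345 [147, 158, 166, 188, 192, 219]
150 [266, 346]
156 [266, 275, 276, 346]
162 [273, 281, 332, 339]
168 [273, 282, 290, 346]
174 [264, 267, 272, 280, 281, 298, 310, 312, 314, 318, 319, 327, 332, 345, 346, 350]
180 [263, 267, 268, 346]
186 [264, 275, 277, 348, 349, 352]
192 [264, 270, 273, 282, 298, 319, 332, 341, 345, 352]
198 [264, 282, 295, 324, 332, 340, 341, 352]
204 [264, 352]
210 [264, 349, 350, 352]
216 [267, 275, 278, 348]
```

View pics/c12.png

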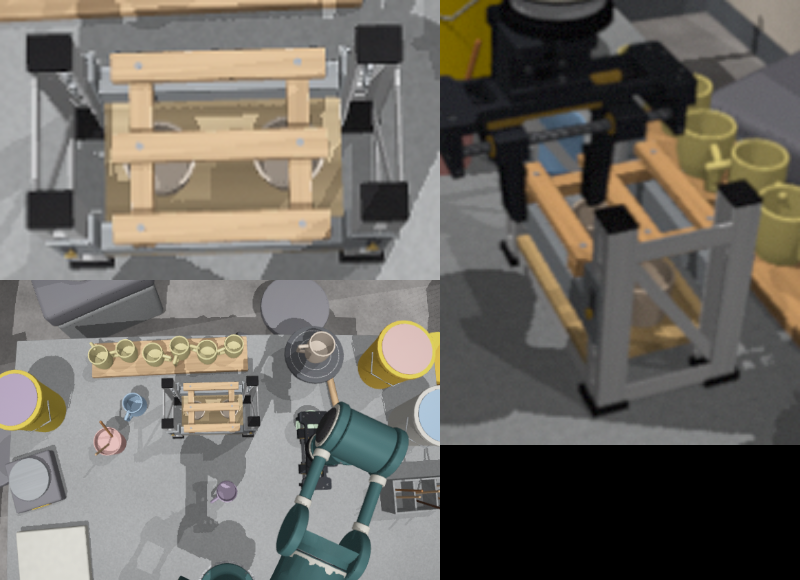

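The shelf lies squarely between the posts. In the top crop its slats span columns 110–330, matching the predicted ends within about 2 px. I'll do a last numeric check of the left pin head before handing in.

```bash
python3 - <<'E'
from h import *
for n in ('t8','t9','t12'):
    t=cv2.imread(f'pics/{n}.png').astype(int); w=t[...,2]-t[...,0]
    for c0,c1 in ((244,258),(360,372)):
        s=np.clip(w[216:232,c0:c1]-35,0,None); ys,xs=np.mgrid[216:232,c0:c1]
        print(n,s.sum(), ((xs*s).sum()/max(1,s.sum())).round(1),((ys*s).sum()/max(1,s.sum())).round(1))
E
```

```text
t8 206 250.9 224.6
t8 222 364.5 222.1
t9 0 0.0 0.0
t9 260 364.3 222.3
t12 184 251.0 225.1
t12 96 364.2 222.4
```

```bash
python3 -c "
from rig import arm
print(arm.finish_job())"
```

```text
the job is handed in; nothing more can be done
None
```

The beam is hooked into both front posts and locked, the shelf lies across the two beams, and the job was handed in at about 34.5 s. `finish_job` gives no verdict, so what follows is from my own checks.

**Beam:**
- I hooked it in and pressed it onto the posts with about 11–15 N, briefly about 21 N. I then pushed it down until it stopped, within 1 mm of the expected home height.
- A test tug was held at about 9 mm up with 18 N. The load was even on both sides, so both pins hold.
- After I let go, both pin heads sat within 1 px of their home positions in the top view. The right one also matched in the side view. The left one is hidden there, so its height rests on the top view and the even load.

**Shelf:**
- I laid it with about 4 N of contact.
- Its slat ends are within about 2 px of where they should be, square between the posts and resting on both beams.
- In the last picture the cups, mug, tub, jug and mallet look unmoved. I did not measure them, and the arm partly hid the right side, including the bowl.

**What disagreed:**
- Two grasps on the beam closed on nothing. The real fingertips turned out to sit about 33 mm behind the stated TCP, which I measured in the pictures and allowed for from then on. The beam did not move in those tries.
- The ears met the posts about 1.5 mm nearer than the camera estimate, within its accuracy.

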